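# Prop the guard of the stall's light control and turn the lights up full

### The job

Turn the stall's display lights up: lift the hinged clear guard on the grey control box well past upright, and before it sinks back stand the steel pin from the wooden stand fully down in the hole of the box's aluminium socket block (its exact place has to be felt for) so that it props the guard open. Only then turn the knob that was under the guard clockwise as far as it goes and let go, leaving the pin in and the guard propped. Go gently: swing the guard slowly, as its hinge is damped, do not jam the pin, and leave the other wares where they stand.

Things in the scene. Friction and masses are not known exactly. Their poses are not given: they have to be found in the camera images.
- control: grey control box, 180 (x) x 250 (y) x 50 mm, fixed to the table; origin at the centre of its underside, z up, -x is its front. On its top (50 mm above the table): the knob at (-5, 45), two 22 mm high cheeks 57 mm to either side (y) of the knob, and a sliding aluminium socket block, 35 mm high, near (45.5, -85). The hinge line of the guard runs along y at x = 60, height 96 mm.
- hinge_mid (a point): point on the guard's hinge axis in the middle of the guard's width; 96 mm above the table. Its axes are those of the control box; the hinge axis is its y.
- guard (a joint): guard angle, rad: 0 closed (level over the knob), 1.57 upright, 2.0 fully open. The guard is a clear plate 100 mm wide that reaches 95 mm from the hinge, with a loop handle at its free edge. Its hinge has a strong slow-closing damper, about 2.4 N m per rad/s (moving the handle at 50 mm/s takes about 7 N, faster takes more); released, it sinks at about 0.015 to 0.025 rad/s near upright, up to 0.06 lower down. It weighs 150 g.
- guard_bar (a point): middle of the cross bar of the guard's loop handle, 147 mm from the hinge axis: a round bar 10 mm thick, parallel to the hinge, so it can turn between fingers that pinch it. Clear inside the loop: 54 mm along the bar, 47 mm from bar to plate. The loop lies in the guard's plane: closed, it points to the box's front, bar 46 mm above the box's top; upright, it points up. y along the bar.
- stay_end (a point): free end of the stay arm, a flat steel bar 52 mm long, 22 mm wide, 8 mm thick on the guard's shaft, centred 131 mm to the -y side of the guard's middle; it lies in the guard's plane. Closed, it lies over the socket and bars it. With the guard past about 1.65 rad the socket is free; with the pin in, the arm comes to rest on the pin at about 1.55 rad.
- socket_mark (a point): a mark on the box at the height of the socket's mouth, 85 mm above the table; axes as the box's. The socket block (aluminium, 56 x 50 mm in x and y, flat top) stands off it along its rail: the hole's centre lies 2 to 10 mm from here toward the box's -y, differently each time, at the same x. It must be seen or felt for. Round hole 15 mm wide, 35 mm deep, 1 mm chamfer. The block is stiff on its rail.
- pin: plain round steel pin, 14 mm diameter, 120 mm long, 120 g, foot slightly chamfered; origin at the centre of its foot, z along it. At the start it stands in the wooden stand, foot 10 mm above the table. Fully home in the socket its foot is 50 mm above the table and 85 mm of it stands out.
- stand: wooden block 70 x 90 x 30 mm with a 16 mm hole, 20 mm deep, that holds the pin; fixed; origin at the centre of its underside.
- knob (a joint): knob angle, rad, growing clockwise seen from above: 0 lights dimmed, 1.8 at the hard stop (full). Stiff: about 0.12 N m to turn.
- knob_grip (a point): grip point on the knob's axis, 76 mm above the table. The knob is black plastic, 40 mm tall from the box's top: a round skirt 48 mm wide and 12 mm high, above it a bar 44 mm long, 14 mm thick, 28 mm high; the point's x axis runs along the bar, y across it, z up. The white pointer line is at its -x end.
- candlestick: brass candlestick, 72 mm wide foot, 135 mm tall; leave alone. Origin: centre of its underside.
- bowl: blue ceramic bowl, 100 mm wide, 45 mm tall; leave alone. Origin: centre of its underside.
- jar: amber glass jar, 60 mm wide, 80 mm tall; leave alone. Origin: centre of its underside.
- tin: round green tin, 68 mm wide, 33 mm tall; leave alone. Origin: centre of its underside.
- keepsake_box: wooden box, 94 x 134 x 53 mm; leave alone. Origin: centre of its underside.
- mug: white mug, 76 mm wide, 85 mm tall; leave alone. Origin: centre of its underside.
- weight: brass cylinder weight, 44 mm wide, 35 mm tall; leave alone. Origin: centre of its underside.

How it is judged:
By the outcome, as a careful person would: the job done as asked, in the order asked, and still so for the second after the job is handed in, with the robot touching nothing.
It also fails if it takes over 72 s, if anything falls off the work surface, if the arm or the gripper's body presses on something with over 40 N, if the wrist force passes 120 N, or if a joint passes its speed limit or range.

### The arm

A 7-joint arm with a two-finger parallel gripper is mounted at the origin on the work surface. World frame = base frame: x ahead of the robot, y to its left, z up, the work surface at z = 0. Lengths are in m, angles in rad, forces in N, time in s.
With the tool pointing down it reaches from about 0.4 to 0.85 m from the base axis. Payload 10.4 kg.
Tool frame: the origin (TCP) lies where the fingers leave the gripper's body, on its centre line; the fingertips stand 70 mm ahead of it and the grasp point (between the pads) lies r.grip_depth ahead of it (r.grip_depth is the distance from the TCP to the grasp point, in m); z points along the fingers, y is the direction in which the jaws open and shut (so a half turn about z gives the same grasp; the last joint's range is limited). The gripper opens to 87 mm and grips with 3 to 60 N. Pads are 19 mm wide; open, the fingers measure 117 mm over their backs; the gripper's body (75 mm by 190 mm) begins 51 mm behind the grasp point.
Start: joints at [1.173, 0.332, -0.065, 1.46, 0.022, 1.35, -0.088], TCP at [0.229, -0.582, 0.292] pointing down, gripper open.
Joint ranges: [-2.6, 2.6], [-0.5, 2.12], [-1.47, 1.34], [0.16, 2.42], [-1.27, 4.41], [0.06, 2.06], [-2.6, 2.6]. Speed limits (rad/s): [2.22, 2.22, 2.79, 2.79, 3.14, 3.14, 3.14].

### API

Orientations are given as a unit quaternion [x, y, z, w].
In Python, from bench import monitor, viewer, workorder, nets, r gives the robot as it stands.
- The arm moves only by the tool drive_tool, never from a script. Its argument "plan" is a list of rows, each an object of numbers: "rx", "ry", "rz": the turn, a rotation vector about the tool's x, y, z in units of 360 degrees (1.0 is 360 degrees); "x", "y", "z": the shift along the tool's x, y, z in units of 1000 mm (1.0 is 1000 mm); "fingers": the opening, from 0 (shut) to 1 (fully open). In form: [{"rx": .., "ry": .., "rz": .., "x": .., "y": .., "z": .., "fingers": ..}, ...]. A call has 1 to 12 rows; each row is the pose to reach, as a shift and turn from the pose commanded when the call began, along the tool's axes at that moment, turning the shorter way round; what a row does not reach only later rows make up. A row lasts 1/8 s, in which the tool goes at most 62.5 mm and 10.7 degrees, less where a joint would pass 70% of its speed; a pose out of reach is approached as far as the arm can. A call with a number of a shift or a turn outside -1 to 1 is refused whole. A call with a gripper value outside its range is refused whole. The fingers move at their own pace and stop on an object; "squeeze" is the grip in N (left out, the last holds). Time passes only in rows, so rows that repeat a pose let the fingers close. It gives the time, the measured TCP pose, the force and the opening at its end, in the units of the state.
- monitor.read_state(): the state, without advancing time (a new reading comes with each control period).
- viewer.camera(name): name is "side" or "top" or "wrist"; returns a dict with "color" (420x560x3 uint8, red, green, blue), "depth" (420x560 float32, m along the optical axis (not along the pixel's ray), 0 where there is no reading), "camera_matrix" (3x3 intrinsics, pixels), "D" ([k1, k2, p1, p2, k3] as OpenCV has them; the pictures are not rectified), "xyz" and "rotation" of the camera in the world. Camera axes: x right, y down, z forward; pixel columns grow to the right and rows downward; lengths in m; the calibration is good to about 2 mm. A picture is of the moment at which its call begins.
- workorder.close_job(): hands the job in, once; it reports no verdict.
Trained networks look in the newest picture that a camera, given by its name, has taken for a name from the list of things; names that differ only in an ending like _2 or _b are one class to them, and where a whole thing is asked for, a point or a joint stands for the part that bears it (a point fixed in the world has none). Each returns a list of dicts, best first, with "confidence" (0 to 1); they miss things now and then, are a little off and sometimes report something else, mostly with a low value. They report only what shows in the picture. A call takes as long as a camera call.
- nets.find_in(label, camera): "centre" ([x, y, z] in m, in world coordinates, good to about 4 mm: the middle of the surface that is visible of it).
- nets.regions_of(label, camera): "region" (420x560 bool, what is visible of it).
The state is a dict: "time": time; "joint_positions": joint angles; "joint_vel": joint speeds; "joint_torque": joint torques, N m; "ee_pos": TCP position; "eef_rot": TCP orientation; "ft_force": force on the tool from outside, world axes, zero at the start; "torque": the same for the moment, N m; "width": finger opening in m.
Only numpy, scipy, OpenCV 4.12 (cv2) and the standard library are available. Lean on these libraries where they do the work, as an engineer would, in place of code of your own. Each camera call takes 0.05 s, during which the arm holds its last target.

## Working session

There is one attempt and no reset: what is moved stays moved. The work goes in short steps, Python scripts to look and compute and a tool call to move; the robot and the scene stay as the last step left them, time stands still between calls to the robot, and variables do not carry over. Pictures are saved under pics/ and viewed, and the job is handed in when it is done.

Besides the shell and the picture viewer there is one more tool, called after "Emit:" as name([rows], argument=value, ...), one row to a line, values as JSON. drive_tool: Moves the arm, as the interface text tells. Its arguments: {"type":"object","properties":{"plan":{"type":"array","items":{"type":"object","properties":{"rx":{"type":"number","minimum":-1,"maximum":1},"ry":{"type":"number","minimum":-1,"maximum":1},"rz":{"type":"number","minimum":-1,"maximum":1},"x":{"type":"number","minimum":-1,"maximum":1},"y":{"type":"number","minimum":-1,"maximum":1},"z":{"type":"number","minimum":-1,"maximum":1},"fingers":{"type":"number"}}}},"squeeze":{"type":"number"}},"required":["plan"]}

```bash
ls; mkdir -p pics
cat > h.py <<'E'
import numpy as np, cv2
from scipy.spatial.transform import Rotation as R
from bench import monitor, viewer, workorder, nets, r
def cam(n,f=None):
    c=viewer.camera(n)
    if f: cv2.imwrite('pics/'+f,c['color'][:,:,::-1])
    return c
def Rc(c):
    q=np.array(c['rotation']); return q if q.shape==(3,3) else R.from_quat(q).as_matrix()
def px2w(c,u,v,d=None):
    if d is None: d=c['depth'][int(round(v)),int(round(u))]
    p=cv2.undistortPoints(np.array([[[u,v]]],float),np.array(c['camera_matrix']),np.array(c['D']))[0,0]
    return Rc(c)@np.array([p[0]*d,p[1]*d,d])+np.array(c['xyz'])
def ray(c,u,v,z):
    p=cv2.undistortPoints(np.array([[[u,v]]],float),np.array(c['camera_matrix']),np.array(c['D']))[0,0]
    d=Rc(c)@np.array([p[0],p[1],1]); o=np.array(c['xyz']); return o+d*(z-o[2])/d[2]
def w2px(c,P):
    Rm=Rc(c); rv=cv2.Rodrigues(Rm.T)[0]; t=-Rm.T@np.array(c['xyz'])
    return cv2.projectPoints(np.array(P,float).reshape(-1,1,3),rv,t,np.array(c['camera_matrix']),np.array(c['D']))[0][:,0]
E
python3 - <<'E'
from h import *
s=monitor.read_state()
for k,v in s.items(): print(k,np.round(v,4))
print(r.grip_depth)
for n in ['top','side','wrist']:
    c=cam(n,n+'0.png'); print(n,c['xyz'],c['rotation'],c['camera_matrix'],c['D'])
    for l in ['control','guard','guard_bar','stay_end','pin','stand','knob','knob_grip','hinge_mid','socket_mark','candlestick','mug','weight','tin','jar','bowl','keepsake_box']:
        if n=='wrist': continue
        print(l,[(np.round(x['centre'],3),round(x['confidence'],2)) for x in nets.find_in(l,n)[:2]])
print(monitor.read_state()['time'])
E
```

```text
pics
time 0.0
joint_positions [ 1.1734  0.3329 -0.0647  1.4609  0.0216  1.3499 -0.0885]
joint_vel [ 0.     -0.0006 -0.0005 -0.0005 -0.0012  0.0007 -0.0007]
joint_torque [ 0.00000e+00 -6.23257e+01  2.51000e-02 -3.89901e+01 -6.12000e-02
  3.97000e-02  1.00000e-04]
ee_pos [ 0.2287 -0.5814  0.2914]
eef_rot [ 9.825e-01  1.863e-01 -2.000e-04 -7.000e-04]
ft_force [-0.2639  0.5994 -0.9869]
torque [ 0.0299 -0.0021  0.0285]
width 0.0867
0.051
top [0.38811662 0.04679266 1.11013554] [-0.70522843  0.70574519 -0.05735134  0.03588051] [[405.33462719   0.         278.65800226]
 [  0.         405.33462719 207.55757061]
 [  0.           0.           1.        ]] [-0.12158342  0.          0.          0.          0.        ]
control [(array([0.532, 0.016, 0.049]), 0.55)]
guard [(array([0.555, 0.044, 0.096]), 0.7), (array([ 0.7  , -0.18 ,  0.017]), 0.35)]
guard_bar [(array([0.554, 0.042, 0.102]), 0.83)]
stay_end [(array([0.556, 0.042, 0.098]), 0.77), (array([0.535, 0.012, 0.048]), 0.72)]
pin [(array([ 0.489, -0.321,  0.099]), 0.52)]
stand [(array([ 0.482, -0.31 ,  0.032]), 0.7)]
knob []
knob_grip []
hing
[... 1532 characters left out ...]
]
candlestick [(array([ 0.698, -0.197,  0.019]), 0.72)]
mug [(array([0.648, 0.35 , 0.057]), 0.64)]
weight [(array([ 0.342, -0.289,  0.031]), 0.61), (array([0.526, 0.362, 0.052]), 0.37)]
tin [(array([0.345, 0.204, 0.03 ]), 0.96)]
jar []
bowl [(array([ 0.638, -0.27 ,  0.026]), 0.82), (array([0.526, 0.36 , 0.049]), 0.7)]
keepsake_box [(array([0.528, 0.362, 0.05 ]), 0.97), (array([ 0.534, -0.026,  0.049]), 0.71)]
wrist [ 0.29115241 -0.55834391  0.38421899] [ 0.82023697 -0.55836323 -0.06974838  0.10284441] [[326.97502277   0.         273.24254656]
 [  0.         326.97502277 212.95104723]
 [  0.           0.           1.        ]] [-0.07588829  0.          0.          0.          0.        ]
1.85
```

View pics/top0.png

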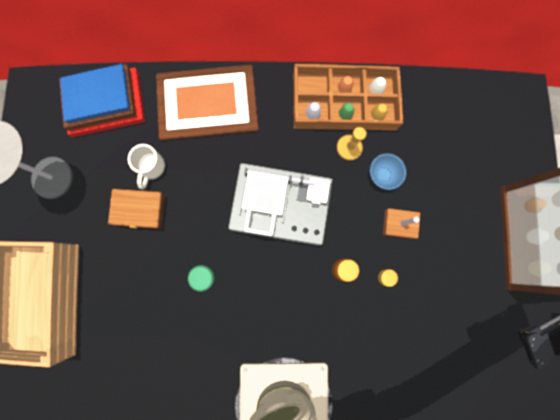

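View pics/side0.png

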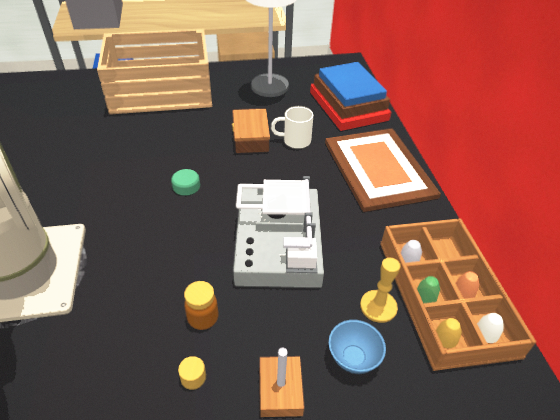

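Run:
```python
from h import *
c=cam('top');d=cam('side')
np.save('top0.npy',c,allow_pickle=True);np.save('side0.npy',d,allow_pickle=True)
a=c['color'][155:255,220:345,::-1];cv2.imwrite('pics/tc.png',cv2.resize(a,None,fx=6,fy=6,interpolation=2))
a=d['color'][170:295,220:340,::-1];cv2.imwrite('pics/sc.png',cv2.resize(a,None,fx=4.8,fy=4.8,interpolation=2))
```

```text
(no output)
```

View pics/tc.png

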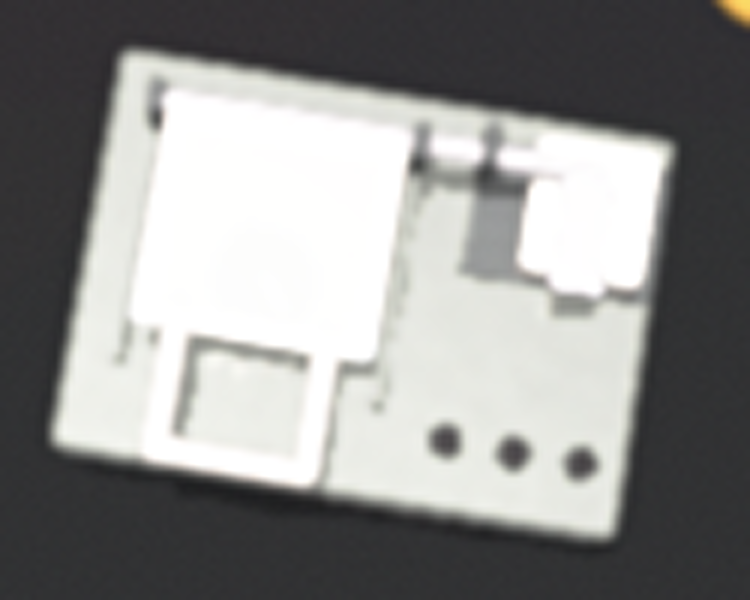

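View pics/sc.png

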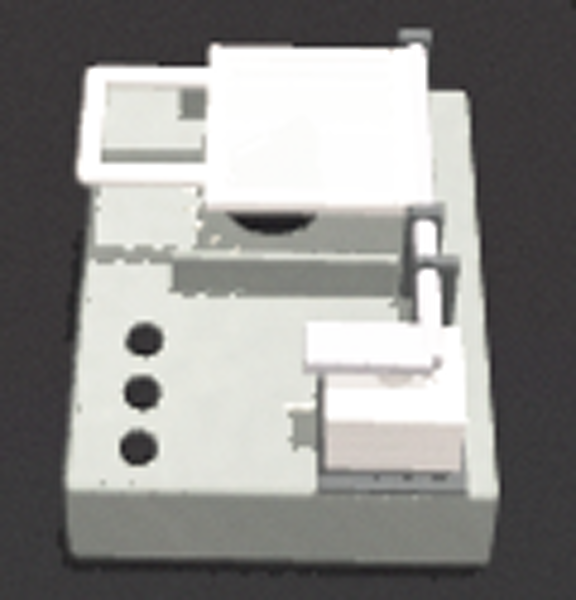

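```bash
cat > fit.py <<'E'
from h import *
from scipy.optimize import least_squares
c=np.load('top0.npy',allow_pickle=True).item();d=np.load('side0.npy',allow_pickle=True).item()
def cr(p,s,o): return [(p[0]+.5)/s-.5+o[0],(p[1]+.5)/s-.5+o[1]]
B=np.array([[.09,.125,.05],[.09,-.125,.05],[-.09,-.125,.05],[-.09,.125,.05]])
T=np.array([cr(p,6,(220,155)) for p in [(122,50),(672,143),(614,540),(52,445)]])
S=np.array([cr(p,4.8,(220,170)) for p in [(468,92),(497,495),(67,490)]])
SB=B[[0,1,2]]
def pose(q,P): 
    k,s=np.cos(q[2]),np.sin(q[2]); P=np.asarray(P,float)
    return np.c_[q[0]+k*P[:,0]-s*P[:,1],q[1]+s*P[:,0]+k*P[:,1],P[:,2]]
def ft(q): return (w2px(c,pose(q,B))-T).ravel()
def fs(q): return (w2px(d,pose(q,SB))-S).ravel()
q0=[.535,.012,-.15]
for f in (ft,fs,lambda q:np.r_[ft(q),fs(q)]):
    o=least_squares(f,q0); print(np.round(o.x,4),np.round(o.fun,1))
q=o.x
for n,P in dict(hinge=[.06,.045,.096],bar=[.06-.147,.045,.096],mark=[.0455,-.085,.085],knob=[-.005,.045,.076]).items(): print(n,np.round(pose(q,[P])[0],4),w2px(c,pose(q,[P])),w2px(d,pose(q,[P])))
# pin
for n,C in (('top',c),('side',d)):
  pass
E
python3 fit.py
python3 - <<'E'
import sys; sys.path.insert(0,'.')
from h import *
c=np.load('top0.npy',allow_pickle=True).item();d=np.load('side0.npy',allow_pickle=True).item()
a=c['color'][200:250,375:435,::-1];cv2.imwrite('pics/tp.png',cv2.resize(a,None,fx=10,fy=10,interpolation=2))
a=d['color'][335:420,245:320,::-1];cv2.imwrite('pics/sp.png',cv2.resize(a,None,fx=7,fy=7,interpolation=2))
E
```

```text
[ 0.5403  0.0093 -0.1656] [ 0.  -0.1  0.3 -0.2  0.1  0.1 -0.4  0.2]
[ 0.5424  0.0104 -0.1663] [-0.1 -0.6  0.7  0.5 -0.6 -0.2]
[ 0.5413  0.0097 -0.1645] [-0.2 -0.5  0.1 -0.6 -0.  -0.4 -0.5 -0.1 -0.6 -0.4  0.4  0.8 -1.   0.2]
hinge [0.6079 0.0443 0.096 ] [[267.38233139 174.48091827]] [[306.42518738 197.29152943]]
bar [0.4629 0.0684 0.096 ] [[257.70964651 231.23748463]] [[238.46033482 196.06333529]]
mark [ 0.5723 -0.0816  0.085 ] [[316.19369359 189.11613855]] [[301.39366081 246.15670633]]
knob [0.5438 0.0549 0.076 ] [[263.20181987 200.47654727]] [[276.18112119 203.38893267]]
```

View pics/tp.png

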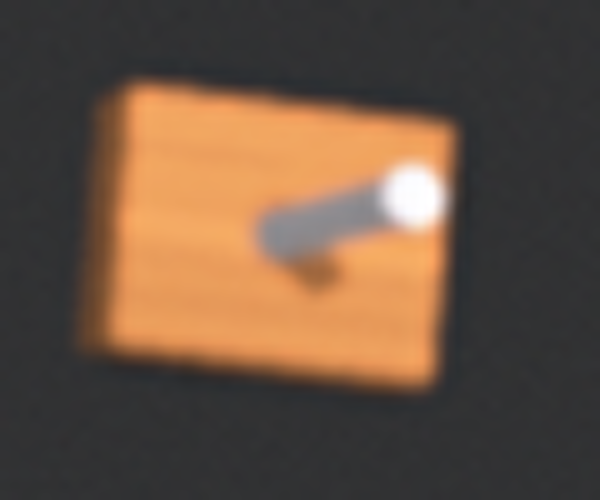

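View pics/sp.png

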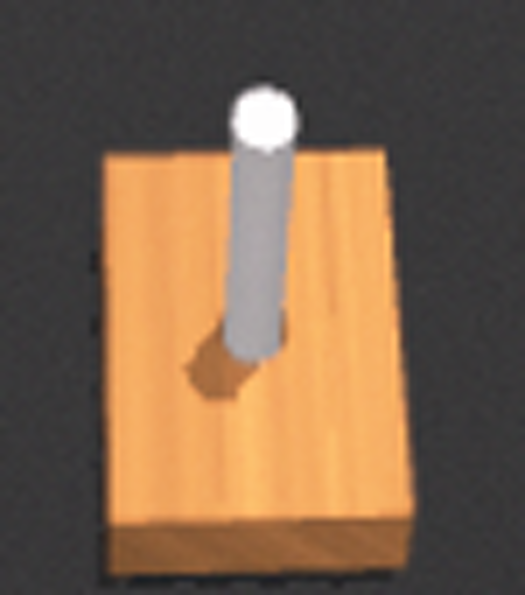

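```bash
cat >> h.py <<'E'
def rel(target, Rt, s=None, z_off=0):
    """shift (units m) & rotvec/360 from the current pose"""
    s=s or monitor.read_state(); R0=R.from_quat(s['eef_rot'])
    sh=R0.inv().apply(np.array(target)-s['ee_pos']); rv=(R0.inv()*Rt).as_rotvec()/(2*np.pi)
    return np.round(sh,4),np.round(rv,4)
def down(yaw_deg):  # tool x at yaw, z down
    a=np.radians(yaw_deg); x=np.array([np.cos(a),np.sin(a),0]); z=np.array([0,0,-1.]); return R.from_matrix(np.c_[x,np.cross(z,x),z])
E
python3 - <<'E'
from h import *
c=np.load('top0.npy',allow_pickle=True).item();d=np.load('side0.npy',allow_pickle=True).item()
print('pin top',ray(c,415.9,219.2,.13),ray(d,282.3,351.6,.13))
# pin entering stand at z=.03: 
print('pin base side', ray(d,(252+.5)/7-.5+245,(343)/7-.5+335,.03), ray(c,(285)/10-.5+375,(238)/10-.5+200,.03))
s=monitor.read_state();print(s['time'],R.from_quat(s['eef_rot']).as_matrix().round(3))
yaw=np.degrees(-.1645)
Rt=down(yaw+90)
bar=np.array([.4629,.0684,.096])
for zz in (.15,.051): print(rel(bar+[0,0,zz],Rt,s))
E
```

```text
pin top [ 0.48939482 -0.32540647  0.13      ] [ 0.4909164  -0.32471594  0.13      ]
pin base side [ 0.49038124 -0.32817984  0.03      ] [ 0.48853412 -0.32620845  0.03      ]
1.95 [[ 0.931  0.366  0.   ]
 [ 0.366 -0.931 -0.   ]
 [ 0.     0.    -1.   ]]
(array([ 0.4558, -0.5192,  0.0462]), array([ 0.    ,  0.    , -0.1642]))
(array([ 0.4558, -0.5192,  0.1452]), array([ 0.    ,  0.    , -0.1642]))
```

Emit:
drive_tool([
  {"x": 0.456,"y": -0.519,"z": 0.03,"rz": -0.1642,"fingers": 0.36},
  {"x": 0.456,"y": -0.519,"z": 0.03,"rz": -0.1642,"fingers": 0.36},
  {"x": 0.456,"y": -0.519,"z": 0.03,"rz": -0.1642,"fingers": 0.36},
  {"x": 0.456,"y": -0.519,"z": 0.03,"rz": -0.1642,"fingers": 0.36},
  {"x": 0.456,"y": -0.519,"z": 0.03,"rz": -0.1642,"fingers": 0.36},
  {"x": 0.456,"y": -0.519,"z": 0.03,"rz": -0.1642,"fingers": 0.36},
  {"x": 0.456,"y": -0.519,"z": 0.03,"rz": -0.1642,"fingers": 0.36},
  {"x": 0.456,"y": -0.519,"z": 0.03,"rz": -0.1642,"fingers": 0.36},
  {"x": 0.456,"y": -0.519,"z": 0.03,"rz": -0.1642,"fingers": 0.36},
  {"x": 0.456,"y": -0.519,"z": 0.03,"rz": -0.1642,"fingers": 0.36},
  {"x": 0.456,"y": -0.519,"z": 0.03,"rz": -0.1642,"fingers": 0.36},
  {"x": 0.456,"y": -0.519,"z": 0.03,"rz": -0.1642,"fingers": 0.36},
])

```text
validation failed for argument at $.pl...
```

Emit:
drive_tool([
  {"rx": 0,"ry": 0,"rz": -0.1642,"x": 0.456,"y": -0.519,"z": 0.03,"fingers": 0.36},
])

```text
time: 2.08
ee_pos: [0.2478, -0.5249, 0.2886]
eef_rot: [0.961, 0.276, -0.001, 0.0]
ft_force: [1.4, 0.4, 1.6]
width: 0.0829
```

Run:
```python
from h import *
s=monitor.read_state()
print(s['joint_positions'])
print(rel([.4629,.0684,.255],down(80.6),s))
```

```text
[ 1.14822705  0.23994471 -0.11582251  1.58518973  0.02966347  1.31833308
  0.01726141]
(array([ 0.4973, -0.3885,  0.0331]), array([-1.000e-04,  2.000e-04, -1.348e-01]))
```

Emit:
drive_tool([
  {"rx": 0,"ry": 0,"rz": -0.135,"x": 0.497,"y": -0.388,"z": 0.032,"fingers": 0.36},
  {"rx": 0,"ry": 0,"rz": -0.135,"x": 0.497,"y": -0.388,"z": 0.032,"fingers": 0.36},
  {"rx": 0,"ry": 0,"rz": -0.135,"x": 0.497,"y": -0.388,"z": 0.032,"fingers": 0.36},
  {"rx": 0,"ry": 0,"rz": -0.135,"x": 0.497,"y": -0.388,"z": 0.032,"fingers": 0.36},
  {"rx": 0,"ry": 0,"rz": -0.135,"x": 0.497,"y": -0.388,"z": 0.032,"fingers": 0.36},
  {"rx": 0,"ry": 0,"rz": -0.135,"x": 0.497,"y": -0.388,"z": 0.032,"fingers": 0.36},
  {"rx": 0,"ry": 0,"rz": -0.135,"x": 0.497,"y": -0.388,"z": 0.032,"fingers": 0.36},
  {"rx": 0,"ry": 0,"rz": -0.135,"x": 0.497,"y": -0.388,"z": 0.032,"fingers": 0.36},
  {"rx": 0,"ry": 0,"rz": -0.135,"x": 0.497,"y": -0.388,"z": 0.032,"fingers": 0.36},
  {"rx": 0,"ry": 0,"rz": -0.135,"x": 0.497,"y": -0.388,"z": 0.032,"fingers": 0.36},
  {"rx": 0,"ry": 0,"rz": -0.135,"x": 0.497,"y": -0.388,"z": 0.032,"fingers": 0.36},
])

```text
time: 3.45
ee_pos: [0.464, 0.0748, 0.2578]
eef_rot: [0.759, 0.651, 0.001, -0.001]
ft_force: [0.6, -0.0, -0.3]
width: 0.0314
```

Run:
```python
from h import *
s=monitor.read_state()
print(s['joint_positions'].round(3) if hasattr(s['joint_positions'],'round') else s['joint_positions'])
print(s['ee_pos'],rel([.4629,.0684,.147],down(80.6),s))
c=cam('wrist','w1.png'); print(w2px(c,[[.4629,.0684,.096]]))
```

```text
[ 0.573  0.072 -0.847  1.866  0.055  1.227 -0.445]
[0.46395052 0.07483671 0.25775052] (array([-6.800e-03, -1.000e-04,  1.107e-01]), array([ 0.0001, -0.0003,  0.0016]))
[[272.81986727 222.57559225]]
```

View pics/w1.png

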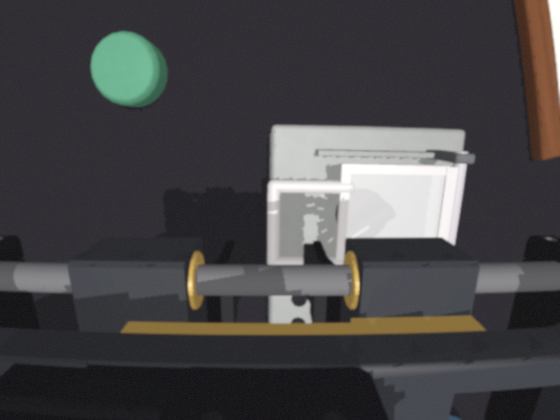

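Emit:
drive_tool([
  {"rx": 0,"ry": 0,"rz": 0.0016,"x": -0.0068,"y": 0,"z": 0.05,"fingers": 0.36},
  {"rx": 0,"ry": 0,"rz": 0.0016,"x": -0.0068,"y": 0,"z": 0.09,"fingers": 0.36},
  {"rx": 0,"ry": 0,"rz": 0.0016,"x": -0.0068,"y": 0,"z": 0.111,"fingers": 0.36},
  {"rx": 0,"ry": 0,"rz": 0.0016,"x": -0.0068,"y": 0,"z": 0.111,"fingers": 0.36},
  {"rx": 0,"ry": 0,"rz": 0.0016,"x": -0.0068,"y": 0,"z": 0.111,"fingers": 0},
  {"rx": 0,"ry": 0,"rz": 0.0016,"x": -0.0068,"y": 0,"z": 0.111,"fingers": 0},
  {"rx": 0,"ry": 0,"rz": 0.0016,"x": -0.0068,"y": 0,"z": 0.111,"fingers": 0},
], squeeze=40)

```text
time: 4.38
ee_pos: [0.4624, 0.0635, 0.147]
eef_rot: [0.765, 0.644, -0.0, 0.0]
ft_force: [-7.5, 1.2, 1.4]
width: 0.0093
```

Run:
```python
from h import *
s=monitor.read_state()
print(s['ee_pos'],s['ft_force'],s['width'])
# arc from actual: shifts
p0=np.array(s['ee_pos']); R0=R.from_quat(s['eef_rot'])
yaw=-.1645; ux=np.array([np.cos(yaw),np.sin(yaw),0])
for k in range(1,53):
    th=k*.04
    if k>49: break
    dx=.147*(1-np.cos(th)); dz=.147*np.sin(th)
    print(k,round(th,2),round(-dx,4),round(-dz,4))
print(R0.as_matrix().round(3))
```

```text
[0.46238601 0.06353609 0.14703635] [-7.49260815  1.15316695  1.38443971] 0.00931372675947181
1 0.04 -0.0001 -0.0059
2 0.08 -0.0005 -0.0117
3 0.12 -0.0011 -0.0176
4 0.16 -0.0019 -0.0234
5 0.2 -0.0029 -0.0292
6 0.24 -0.0042 -0.0349
7 0.28 -0.0057 -0.0406
8 0.32 -0.0075 -0.0462
9 0.36 -0.0094 -0.0518
10 0.4 -0.0116 -0.0572
11 0.44 -0.014 -0.0626
12 0.48 -0.0166 -0.0679
13 0.52 -0.0194 -0.073
14 0.56 -0.0225 -0.0781
15 0.6 -0.0257 -0.083
16 0.64 -0.0291 -0.0878
17 0.68 -0.0327 -0.0924
18 0.72 -0.0365 -0.0969
19 0.76 -0.0404 -0.1013
20 0.8 -0.0446 -0.1055
21 0.84 -0.0489 -0.1095
22 0.88 -0.0533 -0.1133
23 0.92 -0.0579 -0.117
24 0.96 -0.0627 -0.1204
25 1.0 -0.0676 -0.1237
26 1.04 -0.0726 -0.1268
27 1.08 -0.0777 -0.1296
28 1.12 -0.083 -0.1323
29 1.16 -0.0883 -0.1348
30 1.2 -0.0937 -0.137
31 1.24 -0.0993 -0.139
32 1.28 -0.1049 -0.1408
33 1.32 -0.1105 -0.1424
34 1.36 -0.1162 -0.1437
35 1.4 -0.122 -0.1449
36 1.44 -0.1278 -0.1457
37 1.48 -0.1337 -0.1464
38 1.52 -0.1395 -0.1468
39 1.56 -0.1454 -0.147
40 1.6 -0.1513 -0.1469
41 1.64 -0.1572 -0.1466
42 1.68 -0.163 -0.1461
43 1.72 -0.1689 -0.1454
44 1.76 -0.1746 -0.1444
45 1.8 -0.1804 -0.1432
46 1.84 -0.1861 -0.1417
47 1.88 -0.1917 -0.14
48 1.92 -0.1973 -0.1381
49 1.96 -0.2028 -0.136
[[ 0.17   0.985 -0.   ]
 [ 0.985 -0.17  -0.001]
 [-0.001  0.    -1.   ]]
```

Emit:
drive_tool([
  {"rx": 0,"ry": 0,"rz": 0,"x": 0,"y": 0.0001,"z": -0.0059,"fingers": 0},
  {"rx": 0,"ry": 0,"rz": 0,"x": 0,"y": 0.0005,"z": -0.0117,"fingers": 0},
  {"rx": 0,"ry": 0,"rz": 0,"x": 0,"y": 0.0011,"z": -0.0176,"fingers": 0},
  {"rx": 0,"ry": 0,"rz": 0,"x": 0,"y": 0.0019,"z": -0.0234,"fingers": 0},
  {"rx": 0,"ry": 0,"rz": 0,"x": 0,"y": 0.0029,"z": -0.0292,"fingers": 0},
  {"rx": 0,"ry": 0,"rz": 0,"x": 0,"y": 0.0042,"z": -0.0349,"fingers": 0},
])

```text
time: 5.12
ee_pos: [0.4661, 0.0629, 0.1815]
eef_rot: [0.765, 0.644, -0.001, -0.0]
ft_force: [-5.5, 0.2, -6.7]
width: 0.0088
```

Run:
```python
from h import *
s=monitor.read_state()
print(s['ee_pos'],s['ft_force'],s['width'])
```

```text
[0.46611411 0.06292073 0.18151968] [-5.4643011   0.23279205 -6.67030113] 0.008806538040258514
```

Emit:
drive_tool([
  {"rx": 0,"ry": 0,"rz": 0,"x": 0,"y": 0.0015,"z": -0.0057,"fingers": 0},
  {"rx": 0,"ry": 0,"rz": 0,"x": 0,"y": 0.0033,"z": -0.0113,"fingers": 0},
  {"rx": 0,"ry": 0,"rz": 0,"x": 0,"y": 0.0052,"z": -0.0169,"fingers": 0},
  {"rx": 0,"ry": 0,"rz": 0,"x": 0,"y": 0.0074,"z": -0.0223,"fingers": 0},
  {"rx": 0,"ry": 0,"rz": 0,"x": 0,"y": 0.0098,"z": -0.0277,"fingers": 0},
  {"rx": 0,"ry": 0,"rz": 0,"x": 0,"y": 0.0124,"z": -0.033,"fingers": 0},
  {"rx": 0,"ry": 0,"rz": 0,"x": 0,"y": 0.0152,"z": -0.0381,"fingers": 0},
  {"rx": 0,"ry": 0,"rz": 0,"x": 0,"y": 0.0183,"z": -0.0432,"fingers": 0},
  {"rx": 0,"ry": 0,"rz": 0,"x": 0,"y": 0.0215,"z": -0.0481,"fingers": 0},
  {"rx": 0,"ry": 0,"rz": 0,"x": 0,"y": 0.0249,"z": -0.0529,"fingers": 0},
  {"rx": 0,"ry": 0,"rz": 0,"x": 0,"y": 0.0285,"z": -0.0575,"fingers": 0},
  {"rx": 0,"ry": 0,"rz": 0,"x": 0,"y": 0.0323,"z": -0.062,"fingers": 0},
])

```text
time: 6.62
ee_pos: [0.4955, 0.0581, 0.2434]
eef_rot: [0.764, 0.645, -0.003, -0.002]
ft_force: [-25.0, 0.4, 9.8]
width: 0.0085
```

Run:
```python
from h import *
c=cam('side'); s=monitor.read_state(); print(s['ft_force'],s['ee_pos'])
a=c['color'][100:300,200:380,::-1];cv2.imwrite('pics/s2.png',cv2.resize(a,None,fx=3,fy=3,interpolation=2))
g=np.array(s['ee_pos'])-[0,0,.051]
print((w2px(c,[g,[.6079,.0443,.096]])-[200,100])*3)
```

```text
[-23.71011445  -0.6843371   16.52726074] [0.49612675 0.05807895 0.24412444]
[[161.30172583 188.33153592]
 [319.29055746 291.87575624]]
```

View pics/s2.png

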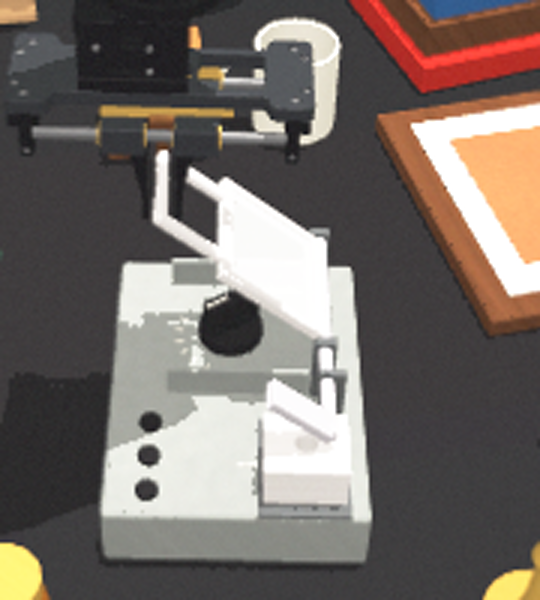

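Emit:
drive_tool([
  {"rx": 0,"ry": 0,"rz": 0,"x": 0,"y": 0.0005,"z": -0.0045,"fingers": 0},
  {"rx": 0,"ry": 0,"rz": 0,"x": 0,"y": 0.0029,"z": -0.0079,"fingers": 0},
  {"rx": 0,"ry": 0,"rz": 0,"x": 0,"y": 0.0071,"z": -0.0121,"fingers": 0},
  {"rx": 0,"ry": 0,"rz": 0,"x": 0,"y": 0.0114,"z": -0.0161,"fingers": 0},
  {"rx": 0,"ry": 0,"rz": 0,"x": 0,"y": 0.0158,"z": -0.0199,"fingers": 0},
])

```text
time: 7.3
ee_pos: [0.5137, 0.0549, 0.2637]
eef_rot: [0.765, 0.644, -0.001, -0.001]
ft_force: [-9.6, 0.2, -1.7]
width: 0.0086
```

Emit:
drive_tool([
  {"rx": 0,"ry": 0,"rz": 0,"x": 0,"y": 0.0046,"z": -0.0037,"fingers": 0},
  {"rx": 0,"ry": 0,"rz": 0,"x": 0,"y": 0.0094,"z": -0.0071,"fingers": 0},
  {"rx": 0,"ry": 0,"rz": 0,"x": 0,"y": 0.0143,"z": -0.0104,"fingers": 0},
  {"rx": 0,"ry": 0,"rz": 0,"x": 0,"y": 0.0193,"z": -0.0135,"fingers": 0},
  {"rx": 0,"ry": 0,"rz": 0,"x": 0,"y": 0.0244,"z": -0.0163,"fingers": 0},
  {"rx": 0,"ry": 0,"rz": 0,"x": 0,"y": 0.0297,"z": -0.019,"fingers": 0},
  {"rx": 0,"ry": 0,"rz": 0,"x": 0,"y": 0.035,"z": -0.0215,"fingers": 0},
  {"rx": 0,"ry": 0,"rz": 0,"x": 0,"y": 0.0404,"z": -0.0237,"fingers": 0},
])

```text
time: 8.3
ee_pos: [0.5538, 0.0482, 0.2892]
eef_rot: [0.765, 0.644, -0.0, 0.0]
ft_force: [-12.8, 0.3, 11.3]
width: 0.0087
```

Emit:
drive_tool([
  {"rx": 0,"ry": 0,"rz": 0,"x": 0,"y": 0.0056,"z": -0.004,"fingers": 0},
  {"rx": 0,"ry": 0,"rz": 0,"x": 0,"y": 0.0112,"z": -0.0058,"fingers": 0},
  {"rx": 0,"ry": 0,"rz": 0,"x": 0,"y": 0.0168,"z": -0.0074,"fingers": 0},
  {"rx": 0,"ry": 0,"rz": 0,"x": 0,"y": 0.0225,"z": -0.0087,"fingers": 0},
  {"rx": 0,"ry": 0,"rz": 0,"x": 0,"y": 0.0283,"z": -0.0099,"fingers": 0},
  {"rx": 0,"ry": 0,"rz": 0,"x": 0,"y": 0.0341,"z": -0.0107,"fingers": 0},
  {"rx": 0,"ry": 0,"rz": 0,"x": 0,"y": 0.04,"z": -0.0114,"fingers": 0},
  {"rx": 0,"ry": 0,"rz": 0,"x": 0,"y": 0.0458,"z": -0.0118,"fingers": 0},
])

```text
time: 9.3
ee_pos: [0.5996, 0.0403, 0.3009]
eef_rot: [0.765, 0.644, 0.001, 0.0]
ft_force: [-7.8, 0.8, 7.0]
width: 0.0087
```

Emit:
drive_tool([
  {"rx": 0,"ry": 0,"rz": 0,"x": 0,"y": 0.0059,"z": -0.0006,"fingers": 0},
  {"rx": 0,"ry": 0,"rz": 0,"x": 0,"y": 0.0118,"z": -0.0006,"fingers": 0},
  {"rx": 0,"ry": 0,"rz": 0,"x": 0,"y": 0.0177,"z": -0.0003,"fingers": 0},
  {"rx": 0,"ry": 0,"rz": 0,"x": 0,"y": 0.0235,"z": 0.0002,"fingers": 0},
  {"rx": 0,"ry": 0,"rz": 0,"x": 0,"y": 0.0294,"z": 0.0009,"fingers": 0},
  {"rx": 0,"ry": 0,"rz": 0,"x": 0,"y": 0.0351,"z": 0.0019,"fingers": 0},
  {"rx": 0,"ry": 0,"rz": 0,"x": 0,"y": 0.0409,"z": 0.0031,"fingers": 0},
  {"rx": 0,"ry": 0,"rz": 0,"x": 0,"y": 0.0466,"z": 0.0046,"fingers": 0},
])

```text
time: 10.3
ee_pos: [0.6457, 0.0322, 0.2959]
eef_rot: [0.765, 0.644, 0.001, 0.0]
ft_force: [-6.1, 0.6, 5.1]
width: 0.0088
```

Emit:
drive_tool([
  {"rx": 0,"ry": 0,"rz": 0,"x": 0,"y": 0.0056,"z": 0.0017,"fingers": 0},
  {"rx": 0,"ry": 0,"rz": 0,"x": 0,"y": 0.0112,"z": 0.0036,"fingers": 0},
  {"rx": 0,"ry": 0,"rz": 0,"x": 0,"y": 0.0167,"z": 0.0057,"fingers": 0},
])

```text
time: 10.68
ee_pos: [0.6622, 0.0294, 0.2902]
eef_rot: [0.765, 0.644, 0.001, 0.0]
ft_force: [-6.0, 0.4, 4.9]
width: 0.0086
```

Run:
```python
from h import *
s=monitor.read_state(); print(s['ft_force'],s['ee_pos'],s['joint_positions'])
c=cam('wrist','w3.png');np.save('w3.npy',c,allow_pickle=True)
d=cam('side');np.save('s3.npy',d,allow_pickle=True)
t=cam('top');np.save('t3.npy',t,allow_pickle=True)
a=d['color'][170:295,220:340,::-1];cv2.imwrite('pics/s3.png',cv2.resize(a,None,fx=4.8,fy=4.8,interpolation=2))
a=t['color'][155:255,220:345,::-1];cv2.imwrite('pics/t3.png',cv2.resize(a,None,fx=6,fy=6,interpolation=2))
```

```text
[-5.98254117  0.40684984  4.89234345] [0.66216171 0.02935202 0.29018944] [ 0.39332715  0.51577959 -0.73948026  1.32236154  0.34263006  1.42941222
 -0.49801906]
```

View pics/w3.png

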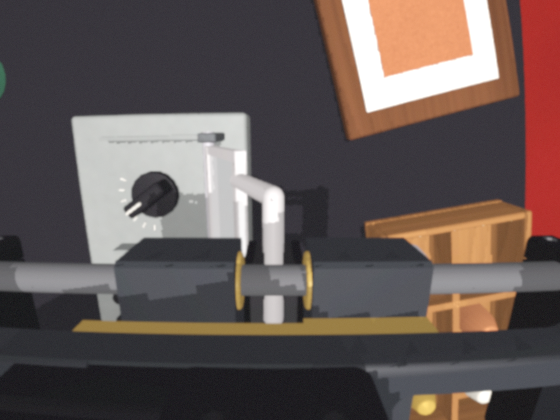

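View pics/s3.png

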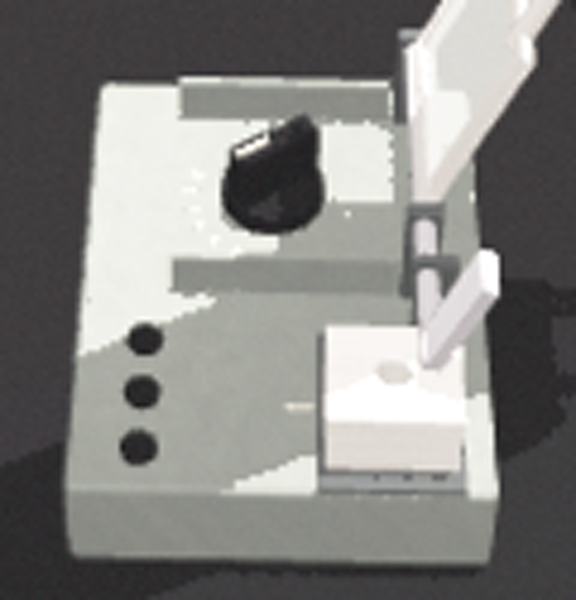

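View pics/t3.png

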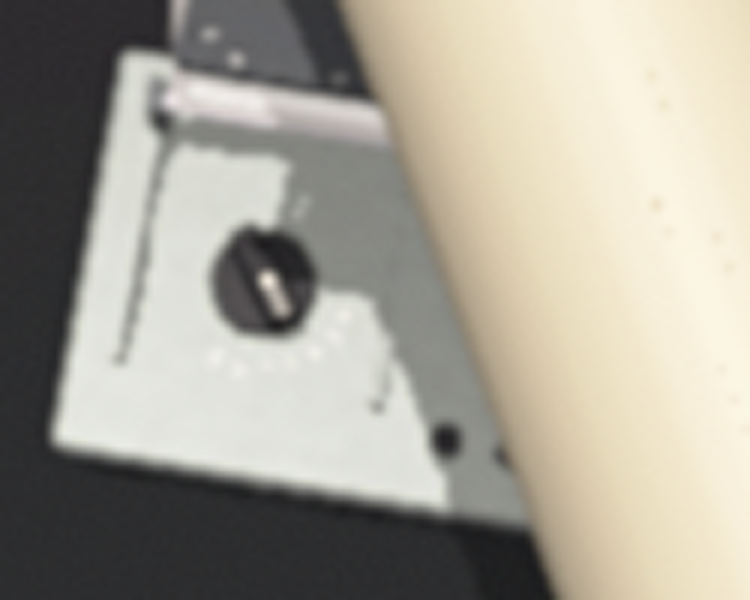

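Run:
```python
from h import *
d=np.load('s3.npy',allow_pickle=True).item()
f=lambda p:[(p[0]+.5)/4.8-.5+220,(p[1]+.5)/4.8-.5+170]
b=np.array([.5413,.0097]);y=-.1645;M=np.array([[np.cos(y),np.sin(y)],[-np.sin(y),np.cos(y)]])
for n,p in dict(hole=(396,371),nl=(327,422),nr=(465,422),fl=(327,325)).items():
    w=ray(d,*f(p),.085); print(n,w,M@(w[:2]-b))
s=monitor.read_state();print(s['time'])
p=np.array(s['ee_pos'])+[0,0,.065]
print(rel([.490,-.3255,.25],down(5.6),s)); print(rel([.490,-.3255,.166],down(5.6),s))
```

```text
hole [ 0.57331907 -0.08366092  0.085     ] [ 0.04687552 -0.08685716]
nl [ 0.54028528 -0.10636973  0.085     ] [ 0.01800645 -0.114669  ]
nr [ 0.5956506  -0.11420896  0.085     ] [ 0.07390811 -0.11333583]
fl [ 0.54955142 -0.05460562  0.085     ] [ 0.01867066 -0.06208627]
10.825
(array([-0.379 , -0.1098,  0.0391]), array([ 0.0003, -0.0004,  0.2072]))
(array([-0.3791, -0.11  ,  0.1231]), array([ 0.0003, -0.0004,  0.2072]))
```

Emit:
drive_tool([
  {"rx": 0,"ry": 0,"rz": 0,"x": 0,"y": 0.0054,"z": 0.0023,"fingers": 0},
  {"rx": 0,"ry": 0,"rz": 0,"x": 0,"y": 0.0054,"z": 0.0023,"fingers": 0.4},
  {"rx": 0,"ry": 0,"rz": 0,"x": 0,"y": 0.0054,"z": 0.0023,"fingers": 0.4},
  {"rx": 0,"ry": 0,"rz": 0,"x": 0,"y": 0.0054,"z": -0.04,"fingers": 0.4},
  {"rx": 0,"ry": 0,"rz": 0.02,"x": -0.01,"y": 0.0,"z": -0.07,"fingers": 0.4},
  {"rx": 0,"ry": 0,"rz": 0.2072,"x": -0.379,"y": -0.11,"z": 0.039,"fingers": 0.4},
  {"rx": 0,"ry": 0,"rz": 0.2072,"x": -0.379,"y": -0.11,"z": 0.039,"fingers": 0.4},
  {"rx": 0,"ry": 0,"rz": 0.2072,"x": -0.379,"y": -0.11,"z": 0.039,"fingers": 0.4},
  {"rx": 0,"ry": 0,"rz": 0.2072,"x": -0.379,"y": -0.11,"z": 0.039,"fingers": 0.4},
  {"rx": 0,"ry": 0,"rz": 0.2072,"x": -0.379,"y": -0.11,"z": 0.039,"fingers": 0.4},
  {"rx": 0,"ry": 0,"rz": 0.2072,"x": -0.379,"y": -0.11,"z": 0.039,"fingers": 0.4},
  {"rx": 0,"ry": 0,"rz": 0.2072,"x": -0.379,"y": -0.11,"z": 0.039,"fingers": 0.4},
])

```text
time: 12.32
ee_pos: [0.486, -0.3294, 0.2485]
eef_rot: [0.999, 0.045, -0.001, 0.0]
ft_force: [-0.3, 0.7, 0.7]
width: 0.0343
```

Run:
```python
from h import *
s=monitor.read_state();print(s['time'],s['ee_pos'],s['ft_force'],s['joint_positions'])
print(rel([.490,-.3255,.25],down(5.6),s)); print(rel([.490,-.3255,.166],down(5.6),s))
```

```text
12.325 [ 0.48601407 -0.32936964  0.24851791] [-0.29139538  0.65317546  0.66779057] [ 0.86306676  0.30808164 -0.41914595  1.60601003  0.13192531  1.25633803
 -1.06028049]
(array([ 0.0043, -0.0035, -0.0015]), array([ 0.0001,  0.0003, -0.0012]))
(array([ 0.0045, -0.0036,  0.0825]), array([ 0.0001,  0.0003, -0.0012]))
```

Emit:
drive_tool([
  {"rx": 0,"ry": 0,"rz": 0,"x": 0,"y": 0,"z": 0.0,"fingers": 0.4},
  {"rx": 0,"ry": 0,"rz": 0,"x": 0,"y": 0,"z": 0.03,"fingers": 0.4},
])

```text
time: 12.58
ee_pos: [0.4913, -0.3243, 0.2219]
eef_rot: [0.999, 0.051, 0.003, 0.001]
ft_force: [0.5, -0.2, -0.3]
width: 0.0347
```

Run:
```python
from h import *
s=monitor.read_state();print(s['time'],s['ee_pos'],s['ft_force'])
print(rel([.490,-.3255,.166],down(5.6),s))
c=cam('wrist','w4.png');print(w2px(c,[[.49,-.3255,.13]]))
```

```text
12.575 [ 0.49128937 -0.32432133  0.22188781] [ 0.47136325 -0.23022263 -0.31634829]
(array([-0.0017,  0.0009,  0.0559]), array([ 0.0004, -0.0008,  0.0007]))
[[272.31095565 248.53901001]]
```

View pics/w4.png

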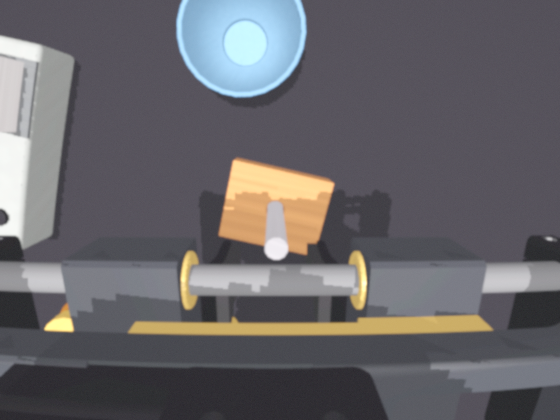

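Emit:
drive_tool([
  {"rx": 0,"ry": 0,"rz": 0,"x": 0,"y": 0.001,"z": 0.035,"fingers": 0.4},
  {"rx": 0,"ry": 0,"rz": 0,"x": 0,"y": 0.001,"z": 0.055,"fingers": 0.4},
  {"rx": 0,"ry": 0,"rz": 0,"x": 0,"y": 0.001,"z": 0.055,"fingers": 0},
  {"rx": 0,"ry": 0,"rz": 0,"x": 0,"y": 0.001,"z": 0.055,"fingers": 0},
  {"rx": 0,"ry": 0,"rz": 0,"x": 0,"y": 0.001,"z": 0.055,"fingers": 0},
], squeeze=40)

```text
time: 13.25
ee_pos: [0.4895, -0.3266, 0.1659]
eef_rot: [0.999, 0.049, 0.001, 0.001]
ft_force: [-0.3, 1.1, 3.0]
width: 0.013
```

Run:
```python
from h import *
s=monitor.read_state();print(s['time'],s['ee_pos'],s['ft_force'],s['width'])
print(rel([.573,-.0843,.25],down(5.6),s))
```

```text
13.25 [ 0.48951411 -0.3266471   0.16591198] [-0.3259781   1.05521705  2.99751884] 0.012955692745959249
(array([ 0.1071, -0.2328, -0.0842]), array([ 0.0002, -0.0002,  0.0002]))
```

Emit:
drive_tool([
  {"rx": 0,"ry": 0,"rz": 0,"x": 0,"y": 0,"z": -0.03,"fingers": 0},
  {"rx": 0,"ry": 0,"rz": 0,"x": 0,"y": 0,"z": -0.08,"fingers": 0},
  {"rx": 0,"ry": 0,"rz": 0,"x": 0.02,"y": -0.04,"z": -0.1,"fingers": 0},
  {"rx": 0,"ry": 0,"rz": 0,"x": 0.107,"y": -0.233,"z": -0.1,"fingers": 0},
  {"rx": 0,"ry": 0,"rz": 0,"x": 0.107,"y": -0.233,"z": -0.1,"fingers": 0},
  {"rx": 0,"ry": 0,"rz": 0,"x": 0.107,"y": -0.233,"z": -0.1,"fingers": 0},
  {"rx": 0,"ry": 0,"rz": 0,"x": 0.107,"y": -0.233,"z": -0.1,"fingers": 0},
  {"rx": 0,"ry": 0,"rz": 0,"x": 0.107,"y": -0.233,"z": -0.1,"fingers": 0},
  {"rx": 0,"ry": 0,"rz": 0,"x": 0.107,"y": -0.233,"z": -0.1,"fingers": 0},
])

```text
time: 14.38
ee_pos: [0.5722, -0.0853, 0.2648]
eef_rot: [0.999, 0.049, 0.0, 0.0]
ft_force: [0.4, 0.4, -0.9]
width: 0.0128
```

Run:
```python
from h import *
s=monitor.read_state();print(s['time'],s['ee_pos'],s['ft_force'],s['width'])
print(rel([.573,-.0843,.25],down(5.6),s))
d=cam('side');np.save('s5.npy',d,allow_pickle=True)
c=cam('wrist','w5.png')
a=d['color'][130:280,240:370,::-1];cv2.imwrite('pics/s5.png',cv2.resize(a,None,fx=4,fy=4,interpolation=2))
p=np.array(s['ee_pos'])
print((w2px(d,[p-[0,0,.156],p-[0,0,.036],[.573,-.0843,.085]])-[240,130])*4)
```

```text
14.375 [ 0.57222743 -0.08532693  0.26478969] [ 0.43882009  0.36777343 -0.91268368] 0.01278127332609108
(array([ 0.0009, -0.001 ,  0.0148]), array([ 0.0001, -0.    , -0.0001]))
[[249.78385958 438.44763306]
 [266.04719085 258.15740576]
 [248.03962268 468.623701  ]]
```

View pics/s5.png

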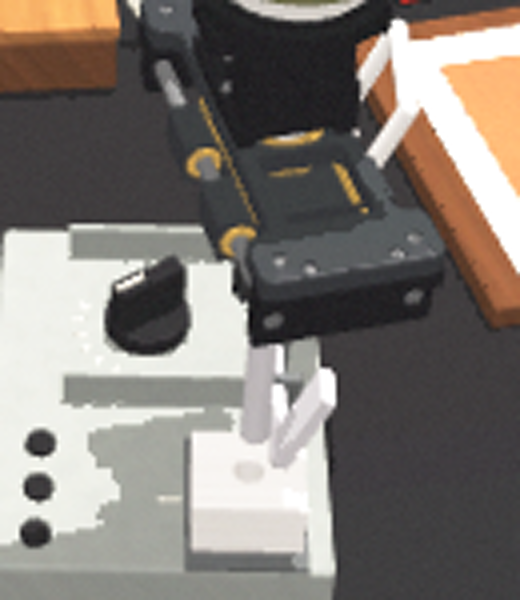

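View pics/w5.png

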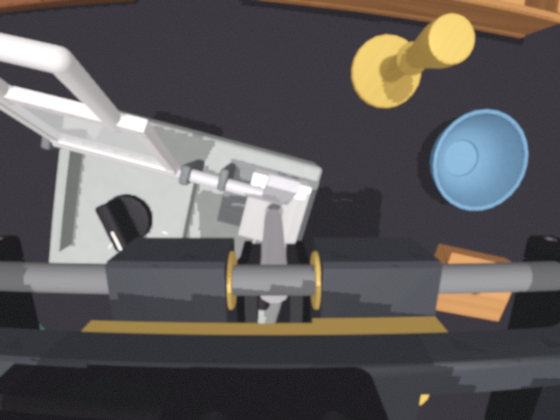

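Run:
```python
from h import *
d=np.load('s5.npy',allow_pickle=True).item()
a=d['color'][210:265,280:325,::-1];a=np.clip((a.astype(float)-120)*1.9,0,255).astype(np.uint8);cv2.imwrite('pics/s5z.png',cv2.resize(a,None,fx=10,fy=10,interpolation=0))
```

```text
(no output)
```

View pics/s5z.png

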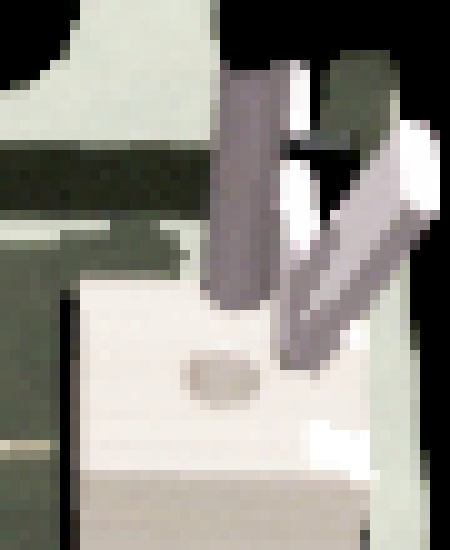

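Run:
```python
from h import *
d=np.load('s5.npy',allow_pickle=True).item()
s=monitor.read_state()
f=ray(d,303.1,238.0,s['ee_pos'][2]-.156);h=ray(d,301.6,247.5,.085)
print(f,h,h-f); v=(h-f).copy(); v[2]=0
print(R.from_quat(s['eef_rot']).inv().apply(v))
b=np.array([.5413,.0097]);y=-.1645;M=np.array([[np.cos(y),np.sin(y)],[-np.sin(y),np.cos(y)]])
print('hole box',M@(h[:2]-b),'foot',f-s['ee_pos'])
```

```text
[ 0.57435806 -0.08126024  0.10864335] [ 0.57201833 -0.08506532  0.085     ] [-0.00233973 -0.00380508 -0.02364335]
[-2.69427494e-03  3.56283785e-03  2.98063403e-06]
hole box [ 0.04582232 -0.08845561] foot [ 0.00224283  0.00450588 -0.156     ]
```

Emit:
drive_tool([
  {"rx": 0,"ry": 0,"rz": 0,"x": -0.0023,"y": 0.003,"z": 0.01,"fingers": 0},
  {"rx": 0,"ry": 0,"rz": 0,"x": -0.0023,"y": 0.003,"z": 0.019,"fingers": 0},
  {"rx": 0,"ry": 0,"rz": 0,"x": -0.0023,"y": 0.003,"z": 0.019,"fingers": 0},
  {"rx": 0,"ry": 0,"rz": 0,"x": -0.0023,"y": 0.003,"z": 0.019,"fingers": 0},
])

```text
time: 14.98
ee_pos: [0.5705, -0.0872, 0.2456]
eef_rot: [0.999, 0.049, 0.0, -0.0]
ft_force: [-0.9, 0.6, -0.6]
width: 0.0128
```

Run:
```python
from h import *
s=monitor.read_state();print(s['time'],s['ee_pos'],s['ft_force'],s['width'])
d=cam('side');np.save('s6.npy',d,allow_pickle=True)
a=d['color'][210:265,280:325,::-1];a=np.clip((a.astype(float)-120)*1.9,0,255).astype(np.uint8);cv2.imwrite('pics/s6z.png',cv2.resize(a,None,fx=10,fy=10,interpolation=0))
p=np.array(s['ee_pos'])
print((w2px(d,[p-[0,0,.156],[p[0],p[1],.085],[.57202,-.08507,.085]])-[280,210]+.5)*10)
```

```text
14.975 [ 0.57048031 -0.08721349  0.24557485] [-0.94335446  0.63971593 -0.63640978] 0.012779174090756185
[[216.84181774 373.90939297]
 [215.50577335 389.02562954]
 [221.01292654 380.01693831]]
```

View pics/s6z.png

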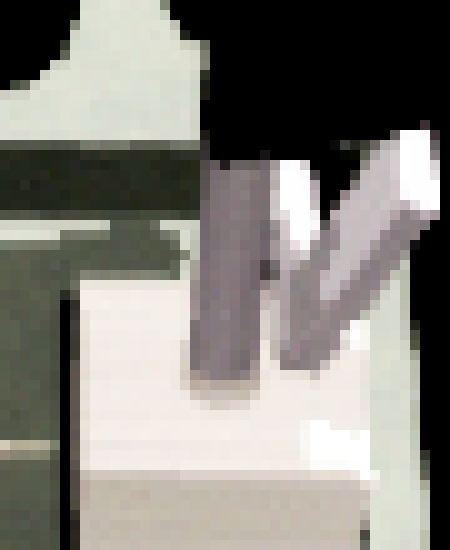

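Emit:
drive_tool([
  {"rx": 0,"ry": 0,"rz": 0,"x": -0.001,"y": 0.002,"z": 0.002,"fingers": 0},
  {"rx": 0,"ry": 0,"rz": 0,"x": -0.001,"y": 0.002,"z": 0.004,"fingers": 0},
  {"rx": 0,"ry": 0,"rz": 0,"x": -0.001,"y": 0.002,"z": 0.006,"fingers": 0},
  {"rx": 0,"ry": 0,"rz": 0,"x": -0.001,"y": 0.002,"z": 0.006,"fingers": 0},
])

```text
time: 15.52
ee_pos: [0.5702, -0.0893, 0.2405]
eef_rot: [0.999, 0.049, 0.001, 0.0]
ft_force: [-0.4, 0.4, 6.0]
width: 0.0131
```

Run:
```python
from h import *
s=monitor.read_state();print(s['time'],s['ee_pos'],s['ft_force'],s['torque'],s['width'])
d=cam('side');np.save('s6.npy',d,allow_pickle=True)
a=d['color'][210:265,280:325,::-1];a=np.clip((a.astype(float)-120)*1.9,0,255).astype(np.uint8);cv2.imwrite('pics/s7z.png',cv2.resize(a,None,fx=10,fy=10,interpolation=0))
```

```text
15.525 [ 0.57019614 -0.08927087  0.24052562] [-0.39266268  0.3791434   5.95757953] [-0.03467516  0.2012549   0.01873203] 0.013106490748303381
```

View pics/s7z.png

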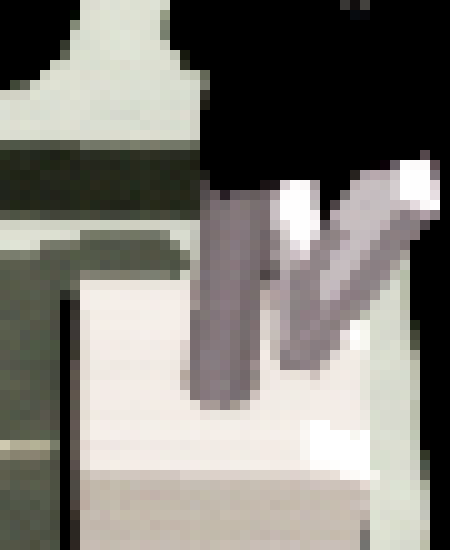

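Emit:
drive_tool([
  {"rx": 0,"ry": 0,"rz": 0,"x": -0.0004,"y": -0.0001,"z": 0.0003,"fingers": 0},
  {"rx": 0,"ry": 0,"rz": 0,"x": -0.0008,"y": -0.0002,"z": 0.0006,"fingers": 0},
  {"rx": 0,"ry": 0,"rz": 0,"x": -0.0008,"y": -0.0002,"z": 0.0006,"fingers": 0},
])

```text
time: 15.95
ee_pos: [0.5697, -0.0892, 0.2405]
eef_rot: [0.999, 0.049, 0.001, 0.0]
ft_force: [-1.6, -0.1, 8.0]
width: 0.0129
```

Emit:
drive_tool([
  {"rx": 0,"ry": 0,"rz": 0,"x": 0.0001,"y": -0.0005,"z": 0.0003,"fingers": 0},
  {"rx": 0,"ry": 0,"rz": 0,"x": 0.0003,"y": -0.001,"z": 0.0005,"fingers": 0},
  {"rx": 0,"ry": 0,"rz": 0,"x": 0.0004,"y": -0.0015,"z": 0.0005,"fingers": 0},
])

```text
time: 16.32
ee_pos: [0.5701, -0.0881, 0.2403]
eef_rot: [0.999, 0.049, 0.002, 0.001]
ft_force: [0.2, -2.1, 10.2]
width: 0.0131
```

```bash
cat > look.py <<'E'
from h import *
import sys
s=monitor.read_state();print(s['time'],s['ee_pos'],s['ft_force'],s['torque'])
d=cam('side');np.save('sl.npy',d,allow_pickle=True)
a=d['color'][210:265,280:325,::-1];a=np.clip((a.astype(float)-100)*1.7,0,255).astype(np.uint8);cv2.imwrite('pics/'+sys.argv[1],cv2.resize(a,None,fx=10,fy=10,interpolation=0))
c=cam('wrist','w'+sys.argv[1])
E
python3 look.py a1.png
```

```text
16.325 [ 0.5701013  -0.08808978  0.24032577] [ 0.17436154 -2.13429969 10.24983155] [-0.59814057  0.18181914 -0.00883917]
```

View pics/a1.png

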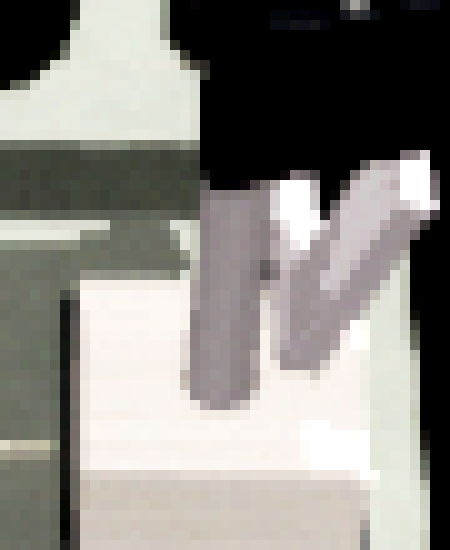

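View pics/wa1.png

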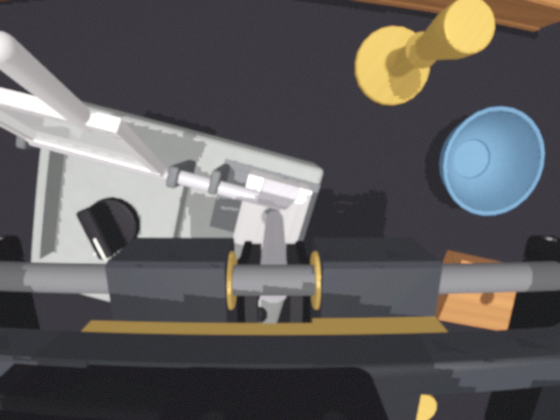

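Emit:
drive_tool([
  {"rx": 0,"ry": 0,"rz": 0,"x": 0.0001,"y": -0.0005,"z": -0.0002,"fingers": 0},
  {"rx": 0,"ry": 0,"rz": 0,"x": 0.0003,"y": -0.001,"z": 0.0,"fingers": 0},
  {"rx": 0,"ry": 0,"rz": 0,"x": 0.0004,"y": -0.0015,"z": 0.0002,"fingers": 0},
])

```text
time: 16.8
ee_pos: [0.5704, -0.0872, 0.2403]
eef_rot: [0.999, 0.049, 0.002, 0.001]
ft_force: [-0.9, -2.9, 11.7]
width: 0.0125
```

Emit:
drive_tool([
  {"rx": 0,"ry": 0,"rz": 0,"x": 0.0,"y": 0.0007,"z": -0.0035,"fingers": 0},
  {"rx": 0,"ry": 0,"rz": 0,"x": 0.0,"y": 0.0007,"z": -0.0035,"fingers": 0},
])

```text
time: 17.05
ee_pos: [0.5694, -0.0867, 0.2417]
eef_rot: [0.999, 0.049, 0.0, -0.0]
ft_force: [0.2, 0.4, -1.7]
width: 0.0128
```

```bash
python3 look.py a2.png
python3 - <<'E'
from h import *
a=np.load('s5.npy',allow_pickle=True).item()['color'].astype(float).mean(2)
b=np.load('sl.npy',allow_pickle=True).item()['color'].astype(float).mean(2)
np.set_printoptions(linewidth=220)
print('hole');print(a[243:253,296:310].round().astype(int))
print('pin');print(b[238:254,295:312].round().astype(int))
E
```

```text
17.05 [ 0.56935717 -0.086727    0.24173758] [ 0.18826466  0.37499059 -1.681816  ] [ 0.02344173  0.01379412 -0.04678595]
hole
[[246 246 246 246 246 246 245 245 245 246 245 220 209 191]
 [245 244 244 244 245 246 248 246 245 244 243 216 203 195]
 [245 245 244 232 232 230 230 235 237 245 244 217 189 196]
 [244 243 233 215 218 220 222 223 222 232 243 239 186 188]
 [245 243 227 212 219 222 222 220 218 218 241 244 239 239]
 [245 244 232 213 217 221 221 219 216 217 242 244 244 245]
 [245 245 242 225 219 221 222 220 220 230 245 245 245 245]
 [245 245 244 243 236 228 229 233 234 243 244 244 244 244]
 [244 244 243 244 244 242 243 244 244 245 245 245 245 245]
 [246 246 246 246 246 246 246 246 246 246 245 246 246 246]]
pin
[[240 240 238 228 178 185 187 187 183 179 182 234 202 203 189 192 215]
 [245 246 245 231 178 185 187 186 183 180 185 243 208 207 192 213 218]
 [246 246 245 231 179 185 187 188 182 180 203 244 207 207 191 219 218]
 [246 246 245 220 183 186 186 187 182 178 205 246 221 205 190 197 197]
 [246 246 245 216 184 185 188 186 182 178 204 245 222 204 189 187 195]
 [246 245 244 198 182 185 188 185 182 180 220 244 219 209 189 194 191]
 [245 244 242 195 184 187 188 186 180 181 220 243 217 202 192 191 189]
 [245 245 243 197 183 186 189 187 179 181 232 244 217 190 196 189 191]
 [243 244 241 198 185 187 188 184 180 179 223 242 239 190 189 189 192]
 [244 244 242 205 185 186 189 185 181 176 217 242 244 240 239 237 222]
 [245 245 243 221 189 188 187 183 181 195 217 243 244 244 244 243 241]
 [245 245 245 241 222 207 197 202 201 217 230 244 245 244 245 245 245]
 [245 244 245 244 242 235 225 226 231 233 243 245 244 245 245 244 245]
 [244 244 244 244 244 243 243 243 244 244 244 245 245 245 245 245 245]
 [246 246 245 245 246 246 246 246 246 245 245 246 246 245 245 249 255]
 [246 246 246 245 246 246 246 246 246 246 246 246 246 246 246 250 255]]
```

View pics/a2.png

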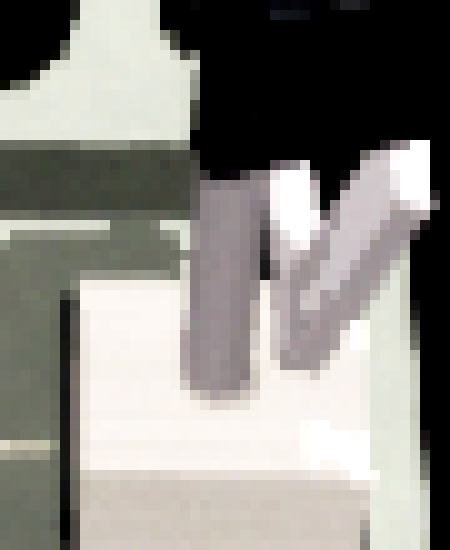

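Emit:
drive_tool([
  {"rx": 0,"ry": 0,"rz": 0,"x": 0.0008,"y": 0.0013,"z": -0.001,"fingers": 0},
  {"rx": 0,"ry": 0,"rz": 0,"x": 0.0008,"y": 0.0013,"z": -0.001,"fingers": 0},
])

```text
time: 17.4
ee_pos: [0.5704, -0.0882, 0.2427]
eef_rot: [0.999, 0.049, -0.0, 0.0]
ft_force: [-0.4, -1.1, -0.6]
width: 0.0127
```

```bash
python3 look.py a3.png
python3 - <<'E'
from h import *
b=np.load('sl.npy',allow_pickle=True).item()['color'].astype(float).mean(2)
np.set_printoptions(linewidth=220)
print(b[238:254,295:312].round().astype(int))
E
```

```text
17.4 [ 0.57035038 -0.08818443  0.24266607] [-0.43733428 -1.12373865 -0.64338511] [ 0.05211535 -0.03935736  0.00413854]
[[240 239 239 242 214 182 186 187 186 183 179 191 203 203 190 188 190]
 [245 245 245 243 198 181 185 187 187 181 177 195 206 207 190 190 188]
 [246 246 245 244 195 180 186 187 186 180 180 214 209 207 189 190 190]
 [246 246 246 244 194 182 185 187 185 182 178 219 221 205 188 191 192]
 [245 246 246 244 197 185 186 187 184 180 182 230 221 205 187 188 197]
 [246 246 245 244 182 185 186 187 183 179 180 232 221 208 189 194 191]
 [245 245 245 242 180 184 187 188 185 179 183 229 216 202 192 191 190]
 [245 245 244 233 179 183 186 186 185 180 185 243 219 191 195 191 190]
 [244 244 243 225 181 187 189 189 183 180 185 243 239 190 188 188 194]
 [244 244 243 223 181 186 188 189 181 180 191 241 244 239 239 237 222]
 [245 245 243 229 194 187 191 189 182 180 205 243 244 244 244 244 241]
 [245 245 245 242 223 206 195 196 199 199 230 245 245 245 245 245 245]
 [245 244 245 244 243 236 224 226 230 231 243 245 244 244 245 244 244]
 [244 244 245 244 244 243 242 243 243 243 245 245 245 245 245 245 245]
 [245 246 246 246 245 246 246 245 245 245 245 246 246 246 245 249 255]
 [246 246 246 246 246 246 246 246 246 246 246 246 246 246 246 250 255]]
```

Emit:
drive_tool([
  {"rx": 0,"ry": 0,"rz": 0,"x": 0.0,"y": 0.0,"z": 0.0015,"fingers": 0},
  {"rx": 0,"ry": 0,"rz": 0,"x": 0.0,"y": 0.0,"z": 0.003,"fingers": 0},
  {"rx": 0,"ry": 0,"rz": 0,"x": 0.0,"y": 0.0,"z": 0.0045,"fingers": 0},
  {"rx": 0,"ry": 0,"rz": 0,"x": 0.0,"y": 0.0,"z": 0.0045,"fingers": 0},
])

```text
time: 18.0
ee_pos: [0.5702, -0.0878, 0.238]
eef_rot: [0.999, 0.049, -0.0, -0.0]
ft_force: [0.6, 1.4, -0.5]
width: 0.0129
```

Emit:
drive_tool([
  {"rx": 0,"ry": 0,"rz": 0,"x": 0.0,"y": 0.0,"z": 0.003,"fingers": 0},
  {"rx": 0,"ry": 0,"rz": 0,"x": 0.0,"y": 0.0,"z": 0.006,"fingers": 0},
  {"rx": 0,"ry": 0,"rz": 0,"x": 0.0,"y": 0.0,"z": 0.009,"fingers": 0},
])

```text
time: 18.38
ee_pos: [0.5703, -0.0879, 0.229]
eef_rot: [0.999, 0.049, 0.0, -0.0]
ft_force: [1.3, 2.0, 0.1]
width: 0.0127
```

Emit:
drive_tool([
  {"rx": 0,"ry": 0,"rz": 0,"x": 0.0,"y": 0.0,"z": 0.004,"fingers": 0},
  {"rx": 0,"ry": 0,"rz": 0,"x": 0.0,"y": 0.0,"z": 0.008,"fingers": 0},
  {"rx": 0,"ry": 0,"rz": 0,"x": 0.0,"y": 0.0,"z": 0.012,"fingers": 0},
  {"rx": 0,"ry": 0,"rz": 0,"x": 0.0,"y": 0.0,"z": 0.015,"fingers": 0},
])

```text
time: 18.88
ee_pos: [0.5703, -0.0879, 0.214]
eef_rot: [0.999, 0.049, 0.0, -0.0]
ft_force: [-0.5, 3.2, 0.5]
width: 0.0129
```

Emit:
drive_tool([
  {"rx": 0,"ry": 0,"rz": 0,"x": 0.0,"y": 0.0,"z": 0.003,"fingers": 0},
  {"rx": 0,"ry": 0,"rz": 0,"x": 0.0,"y": 0.0,"z": 0.006,"fingers": 0},
  {"rx": 0,"ry": 0,"rz": 0,"x": 0.0,"y": 0.0,"z": 0.0085,"fingers": 0},
  {"rx": 0,"ry": 0,"rz": 0,"x": 0.0,"y": 0.0,"z": 0.009,"fingers": 0},
])

```text
time: 19.38
ee_pos: [0.5707, -0.0879, 0.2058]
eef_rot: [0.999, 0.049, 0.001, 0.0]
ft_force: [0.2, 2.7, 7.3]
width: 0.013
```

Emit:
drive_tool([
  {"rx": 0,"ry": 0,"rz": 0,"x": 0.0,"y": 0.0,"z": -0.0015,"fingers": 0.35},
  {"rx": 0,"ry": 0,"rz": 0,"x": 0.0,"y": 0.0,"z": -0.0015,"fingers": 0.35},
  {"rx": 0,"ry": 0,"rz": 0,"x": 0.0,"y": 0.0,"z": -0.002,"fingers": 0.35},
  {"rx": 0,"ry": 0,"rz": 0,"x": 0.0,"y": 0.0,"z": -0.04,"fingers": 0.35},
  {"rx": 0,"ry": 0,"rz": 0,"x": 0.0,"y": 0.0,"z": -0.1,"fingers": 0.2},
  {"rx": 0,"ry": 0,"rz": 0,"x": -0.15,"y": 0.0,"z": -0.12,"fingers": 0},
  {"rx": 0,"ry": 0,"rz": 0,"x": -0.15,"y": 0.0,"z": -0.12,"fingers": 0},
  {"rx": 0,"ry": 0,"rz": 0,"x": -0.15,"y": 0.0,"z": -0.12,"fingers": 0},
])

```text
time: 20.38
ee_pos: [0.4186, -0.1035, 0.3257]
eef_rot: [0.999, 0.048, 0.0, 0.001]
ft_force: [-0.3, 0.1, 0.2]
width: 0.0024
```

Run:
```python
from h import *
s=monitor.read_state();print(s['time'],s['ee_pos'],s['ft_force'],s['width'])
d=cam('side');np.save('s8.npy',d,allow_pickle=True)
t=cam('top');np.save('t8.npy',t,allow_pickle=True)
a=d['color'][150:295,220:360,::-1];cv2.imwrite('pics/s8.png',cv2.resize(a,None,fx=4,fy=4,interpolation=2))
a=t['color'][155:255,220:345,::-1];cv2.imwrite('pics/t8.png',cv2.resize(a,None,fx=6,fy=6,interpolation=2))
```

```text
20.375 [ 0.41861316 -0.10354173  0.32574562] [-0.25868766  0.07042248  0.16707776] 0.002394158154979239
```

View pics/s8.png

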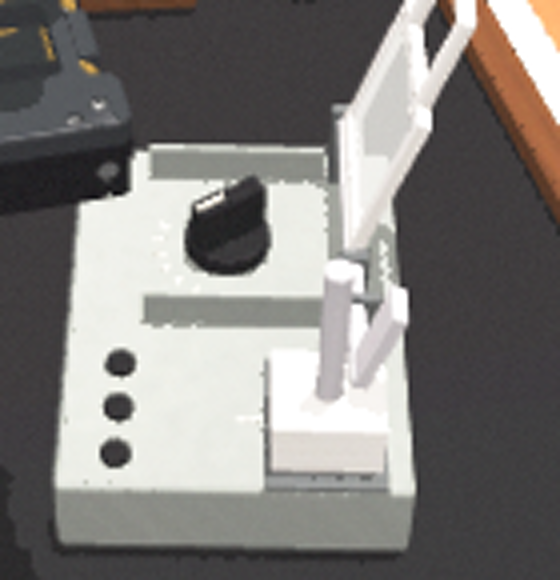

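View pics/t8.png

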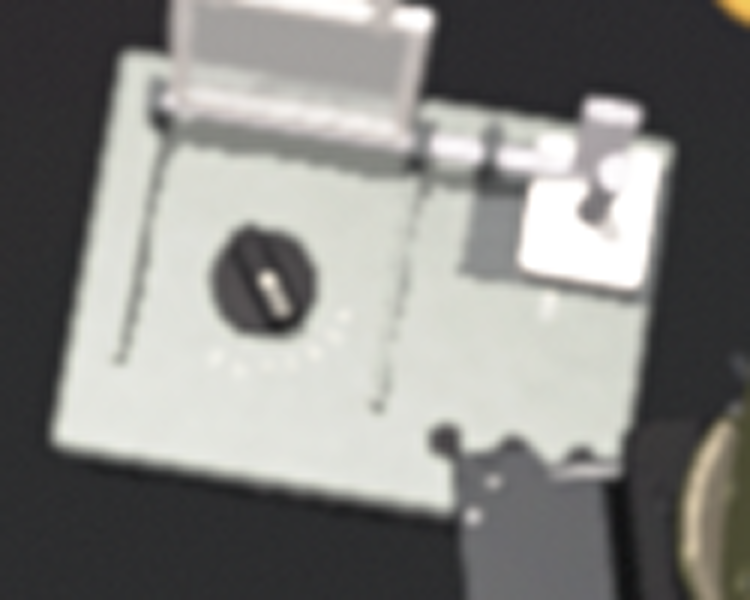

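```bash
cat > z.py <<'E'
from h import *
t=np.load('t8.npy',allow_pickle=True).item();d=np.load('s8.npy',allow_pickle=True).item()
a=t['color'][185:220,248:280,::-1].astype(float);cv2.imwrite('pics/tk.png',cv2.resize(np.clip(a*1.6,0,255).astype(np.uint8),None,fx=16,fy=16,interpolation=2))
a=d['color'][185:225,262:295,::-1].astype(float);cv2.imwrite('pics/sk.png',cv2.resize(np.clip(a*1.6,0,255).astype(np.uint8),None,fx=14,fy=14,interpolation=2))
E
python3 z.py
```

```text
(no output)
```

View pics/tk.png

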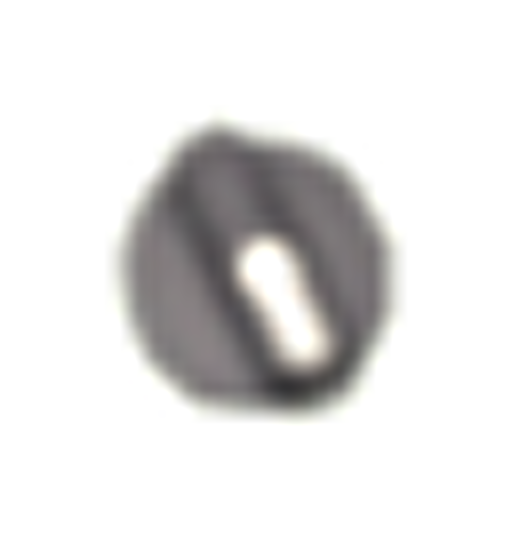

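View pics/sk.png

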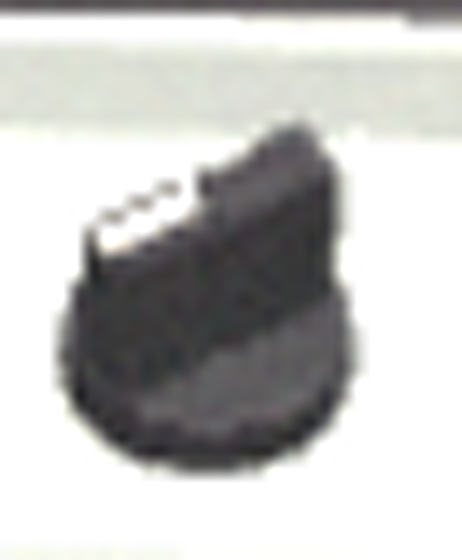

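```bash
cat > knob.py <<'E'
from h import *
t=np.load('t8.npy',allow_pickle=True).item();d=np.load('s8.npy',allow_pickle=True).item()
ft=lambda p:((p[0]+.5)/16-.5+248,(p[1]+.5)/16-.5+185)
fs=lambda p:((p[0]+.5)/14-.5+262,(p[1]+.5)/14-.5+185)
yaw=-.1645
for n,C,f,p,q in (('t',t,ft,(225,145),(308,372)),('tl',t,ft,(265,262),(303,350)),('s',d,fs,(302,150),(92,232))):
    a=ray(C,*f(p),.09);b=ray(C,*f(q),.09);v=b-a
    print(n,a,b,'mid',(a+b)/2,'len',np.linalg.norm(v),'angle box deg',np.degrees(np.arctan2(v[1],v[0])-yaw)%360)
E
python3 knob.py
```

```text
t [0.55939604 0.05897723 0.09      ] [0.52292997 0.04570957 0.09      ] mid [0.541163  0.0523434 0.09     ] len 0.03880471401952602 angle box deg 209.41835272320202
tl [0.54055815 0.05256403 0.09      ] [0.52645034 0.0465068  0.09      ] mid [0.53350425 0.04953541 0.09      ] len 0.015353193671480582 angle box deg 212.66155366493106
s [0.56027295 0.06390157 0.09      ] [0.52502295 0.05013749 0.09      ] mid [0.54264795 0.05701953 0.09      ] len 0.03784193896750372 angle box deg 210.7543279727151
```

```bash
cat > path.py <<'E'
import numpy as np
hx,hy=9.5,15.; d=19.
def rect(c,u,v,a,b): return np.array([c+u*a*i+v*b*j for i,j in((1,1),(1,-1),(-1,-1),(-1,1))])
def sep(A,B,axes): # max separation
    return max(max((B@n).min()-(A@n).max(),(A@n).min()-(B@n).max()) for n in axes)
def q(psi):
    u=np.array([np.cos(psi),np.sin(psi)]);t=np.array([np.sin(psi),-np.cos(psi)])
    bar=rect(np.zeros(2),u,t,22,7)
    for off in np.arange(40,0,-.05):
        c=d*u-off*t
        F=rect(c,np.array([1,0]),np.array([0,1]),hx,hy)
        if sep(bar,F,[u,t,np.array([1,0]),np.array([0,1])])<=0: return c,off
if __name__=='__main__':
    for deg in range(210,96,-5):
        c,o=q(np.radians(deg)); print(deg,c.round(1),round(o,1))
E
python3 path.py
python3 - <<'E'
from h import *
s=monitor.read_state()
k=np.array([.5425,.0525]);y=-.1645;M=np.array([[np.cos(y),-np.sin(y)],[np.sin(y),np.cos(y)]])
p=k+M@np.array([-.045,-.03])
print(p,rel([*p,.26],down(170.6),s))
E
```

```text
210 [ -4.1 -30.9] 24.7
205 [ -6.8 -30.3] 24.6
200 [ -9.6 -29.1] 24.1
195 [-12.3 -27.4] 23.3
190 [-14.8 -25.7] 22.8
185 [-17.  -23.9] 22.3
180 [-19. -22.] 22.0
175 [-20.9 -21. ] 22.8
170 [-22.8 -19.7] 23.4
165 [-24.5 -18.2] 23.9
160 [-26.2 -16.3] 24.3
155 [-27.6 -14.3] 24.6
150 [-28.8 -11.9] 24.7
145 [-29.7  -9.3] 24.7
140 [-30.3  -6.6] 24.6
135 [-30.   -3.1] 23.4
130 [-29.    0.5] 21.9
125 [-27.8   3.7] 20.7
120 [-26.6   6.6] 19.7
115 [-25.1   9.3] 18.9
110 [-23.6  11.6] 18.2
105 [-21.9  13.8] 17.6
100 [-20.2  15.7] 17.2
[0.49319471 0.03027415] (array([ 0.0865, -0.1265,  0.0658]), array([ 2.000e-04,  6.000e-04, -4.586e-01]))
```

Emit:
drive_tool([
  {"rx": 0,"ry": 0,"rz": -0.1,"x": 0.03,"y": -0.04,"z": 0.02,"fingers": 0},
  {"rx": 0,"ry": 0,"rz": -0.23,"x": 0.0865,"y": -0.1265,"z": 0.0658,"fingers": 0},
  {"rx": 0,"ry": 0,"rz": -0.23,"x": 0.0865,"y": -0.1265,"z": 0.0658,"fingers": 0},
  {"rx": 0,"ry": 0,"rz": -0.23,"x": 0.0865,"y": -0.1265,"z": 0.0658,"fingers": 0},
  {"rx": 0,"ry": 0,"rz": -0.35,"x": 0.0865,"y": -0.1265,"z": 0.0658,"fingers": 0},
  {"rx": 0,"ry": 0,"rz": -0.35,"x": 0.0865,"y": -0.1265,"z": 0.0658,"fingers": 0},
  {"rx": 0,"ry": 0,"rz": -0.35,"x": 0.0865,"y": -0.1265,"z": 0.0658,"fingers": 0},
  {"rx": 0,"ry": 0,"rz": -0.4586,"x": 0.0865,"y": -0.1265,"z": 0.0658,"fingers": 0},
  {"rx": 0,"ry": 0,"rz": -0.4586,"x": 0.0865,"y": -0.1265,"z": 0.0658,"fingers": 0},
  {"rx": 0,"ry": 0,"rz": -0.4586,"x": 0.0865,"y": -0.1265,"z": 0.0658,"fingers": 0},
  {"rx": 0,"ry": 0,"rz": -0.4586,"x": 0.0865,"y": -0.1265,"z": 0.0658,"fingers": 0},
  {"rx": 0,"ry": 0,"rz": -0.4586,"x": 0.0865,"y": -0.1265,"z": 0.0658,"fingers": 0},
])

```text
time: 21.98
ee_pos: [0.4952, 0.0319, 0.2592]
eef_rot: [0.383, 0.924, 0.0, -0.0]
ft_force: [-0.3, 1.0, 0.2]
width: 0.0009
```

Run:
```python
from h import *
s=monitor.read_state();print(s['time'],s['ee_pos'],np.round(s['joint_positions'],2),s['width'])
k=np.array([.5425,.0525]);y=-.1645;M=np.array([[np.cos(y),-np.sin(y)],[np.sin(y),np.cos(y)]])
p=k+M@np.array([-.045,-.036])
print(rel([*p,.26],down(170.6),s))
d=cam('side');np.save('s9.npy',d,allow_pickle=True)
a=d['color'][100:290,210:360,::-1];cv2.imwrite('pics/s9.png',cv2.resize(a,None,fx=4,fy=4,interpolation=2)[:600])
```

```text
21.975 [0.49524568 0.03193396 0.25919928] [ 0.64  0.15 -0.86  1.8   0.12  1.24  0.54] 0.0009275424416266052
(array([-0.0032, -0.0075, -0.0008]), array([ 0.0001, -0.0001, -0.0991]))
```

View pics/s9.png

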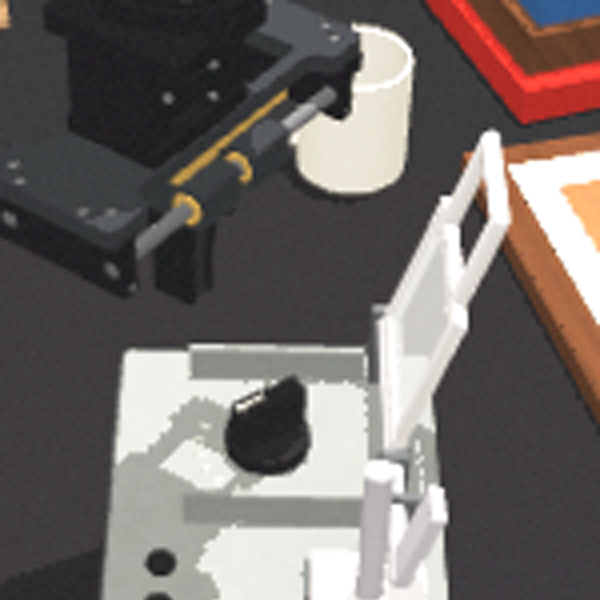

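Emit:
drive_tool([
  {"rx": 0,"ry": 0,"rz": -0.0991,"x": -0.003,"y": -0.0075,"z": 0.0,"fingers": 0},
  {"rx": 0,"ry": 0,"rz": -0.0991,"x": -0.003,"y": -0.0075,"z": 0.02,"fingers": 0},
  {"rx": 0,"ry": 0,"rz": -0.0991,"x": -0.003,"y": -0.0075,"z": 0.05,"fingers": 0},
  {"rx": 0,"ry": 0,"rz": -0.0991,"x": -0.003,"y": -0.0075,"z": 0.08,"fingers": 0},
  {"rx": 0,"ry": 0,"rz": -0.0991,"x": -0.003,"y": -0.0075,"z": 0.11,"fingers": 0},
  {"rx": 0,"ry": 0,"rz": -0.0991,"x": -0.003,"y": -0.0075,"z": 0.115,"fingers": 0},
  {"rx": 0,"ry": 0,"rz": -0.0991,"x": -0.003,"y": -0.0075,"z": 0.115,"fingers": 0},
])

```text
time: 22.9
ee_pos: [0.4919, 0.0245, 0.1449]
eef_rot: [0.086, 0.996, 0.0, 0.0]
ft_force: [0.9, -0.0, 0.3]
width: 0.0004
```

Run:
```python
from h import *
s=monitor.read_state();print(s['time'],s['ee_pos'],s['ft_force'])
k=np.array([.5425,.0525]);y=-.1645;M=np.array([[np.cos(y),-np.sin(y)],[np.sin(y),np.cos(y)]])
p=k+M@np.array([-.010,-.036])
print(rel([*p,.144],down(170.6),s))
d=cam('side')
a=d['color'][100:290,210:360,::-1];cv2.imwrite('pics/s10.png',cv2.resize(a,None,fx=3,fy=3,interpolation=2)[:600])
a=cam('top')['color'][155:255,220:345,::-1];cv2.imwrite('pics/t10.png',cv2.resize(a,None,fx=6,fy=6,interpolation=2))
```

```text
22.9 [0.49185786 0.02453434 0.1448823 ] [ 0.91330501 -0.00268645  0.26417494]
(array([-0.0354,  0.0001,  0.0009]), array([ 0.0001,  0.    , -0.0012]))
```

View pics/s10.png

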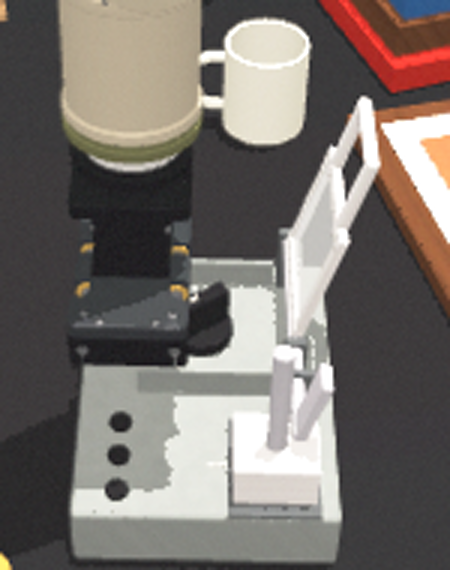

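View pics/t10.png

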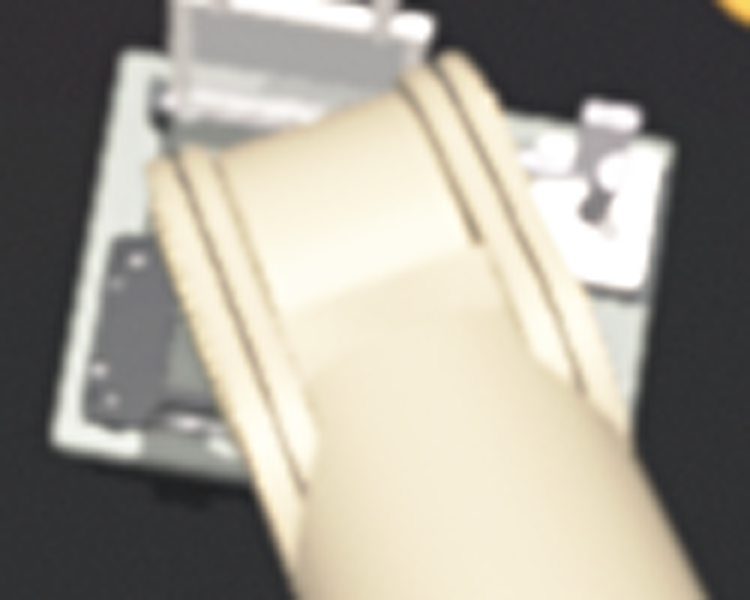

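Emit:
drive_tool([
  {"rx": 0,"ry": 0,"rz": -0.0012,"x": -0.005,"y": 0.0,"z": 0.0009,"fingers": 0},
  {"rx": 0,"ry": 0,"rz": -0.0012,"x": -0.01,"y": 0.0,"z": 0.0009,"fingers": 0},
  {"rx": 0,"ry": 0,"rz": -0.0012,"x": -0.015,"y": 0.0,"z": 0.0009,"fingers": 0},
  {"rx": 0,"ry": 0,"rz": -0.0012,"x": -0.02,"y": 0.0,"z": 0.0009,"fingers": 0},
  {"rx": 0,"ry": 0,"rz": -0.0012,"x": -0.025,"y": 0.0,"z": 0.0009,"fingers": 0},
  {"rx": 0,"ry": 0,"rz": -0.0012,"x": -0.03,"y": 0.0,"z": 0.0009,"fingers": 0},
  {"rx": 0,"ry": 0,"rz": -0.0012,"x": -0.0354,"y": 0.0,"z": 0.0009,"fingers": 0},
  {"rx": 0,"ry": 0,"rz": -0.0012,"x": -0.0354,"y": 0.0,"z": 0.0009,"fingers": 0},
  {"rx": 0,"ry": 0,"rz": -0.0012,"x": -0.0354,"y": 0.0,"z": 0.0009,"fingers": 0},
  {"rx": 0,"ry": 0,"rz": -0.0012,"x": -0.0354,"y": 0.0,"z": 0.0009,"fingers": 0},
  {"rx": 0,"ry": 0,"rz": -0.0012,"x": -0.0354,"y": 0.0,"z": 0.0009,"fingers": 0},
  {"rx": 0,"ry": 0,"rz": -0.0012,"x": -0.0354,"y": 0.0,"z": 0.0009,"fingers": 0},
])

```text
time: 24.5
ee_pos: [0.5263, 0.0181, 0.1436]
eef_rot: [0.081, 0.997, -0.0, 0.0]
ft_force: [-0.8, 0.2, 0.2]
width: 0.0006
```

Emit:
drive_tool([
  {"rx": 0,"ry": 0,"rz": 0,"x": 0,"y": 0,"z": 0,"fingers": 0},
  {"rx": 0,"ry": 0,"rz": 0,"x": 0,"y": 0,"z": 0,"fingers": 0},
  {"rx": 0,"ry": 0,"rz": 0,"x": 0,"y": 0,"z": 0,"fingers": 0},
  {"rx": 0,"ry": 0,"rz": 0,"x": 0,"y": 0,"z": 0,"fingers": 0},
  {"rx": 0,"ry": 0,"rz": 0,"x": 0,"y": 0,"z": 0,"fingers": 0},
  {"rx": 0,"ry": 0,"rz": 0,"x": 0,"y": 0,"z": 0,"fingers": 0},
  {"rx": 0,"ry": 0,"rz": 0,"x": 0,"y": 0,"z": 0,"fingers": 0},
  {"rx": 0,"ry": 0,"rz": 0,"x": 0,"y": 0,"z": 0,"fingers": 0},
  {"rx": 0,"ry": 0,"rz": 0,"x": 0,"y": 0,"z": 0,"fingers": 0},
  {"rx": 0,"ry": 0,"rz": 0,"x": 0,"y": 0,"z": 0,"fingers": 0},
  {"rx": 0,"ry": 0,"rz": 0,"x": 0,"y": 0,"z": 0,"fingers": 0},
  {"rx": 0,"ry": 0,"rz": 0,"x": 0,"y": 0,"z": 0,"fingers": 0},
])

```text
time: 26.0
ee_pos: [0.5263, 0.0182, 0.1435]
eef_rot: [0.081, 0.997, -0.0, 0.0]
ft_force: [-0.0, -1.0, -0.4]
width: 0.0005
```

```bash
cat > gl.py <<'E'
from h import *
import sys
n=sys.argv[1]
s=monitor.read_state();print(s['time'],s['ee_pos'],s['ft_force'])
k=np.array([.5425,.0525]);y=-.1645;M=np.array([[np.cos(y),-np.sin(y)],[np.sin(y),np.cos(y)]])
print('q',M.T@(np.array(s['ee_pos'])[:2]-k)*1000)
d=cam('side');np.save('s_'+n+'.npy',d,allow_pickle=True)
a=d['color'][120:290,220:360,::-1];cv2.imwrite('pics/g'+n+'.png',cv2.resize(a,None,fx=3.5,fy=3.5,interpolation=2))
E
python3 gl.py 11
```

```text
26.0 [0.52630412 0.01817883 0.14352661] [-0.02647265 -0.99636232 -0.41538906]
q [-10.35683427 -36.51006896]
```

View pics/g11.png

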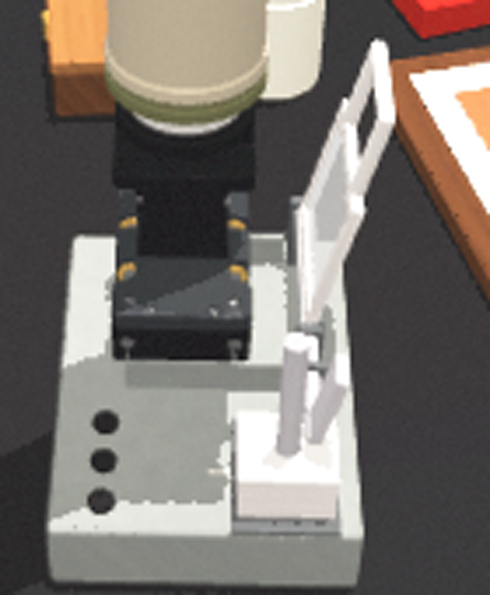

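Run:
```python
from h import *
d=np.load('s_11.npy',allow_pickle=True).item()
h=np.array([.6079,.0443,.096]);y=-.1645
ux=np.array([np.cos(y),np.sin(y),0]);uy=np.array([-np.sin(y),np.cos(y),0])
for th in (1.55,1.6,1.65,1.7,1.75,1.8,1.9):
    b=h+.147*(-np.cos(th)*ux+np.sin(th)*np.array([0,0,1]))
    st=h-.131*uy+.052*(-np.cos(th)*ux+np.sin(th)*np.array([0,0,1]))
    print(th,((w2px(d,[b-.032*uy,b+.032*uy,st])-[220,120])*3.5).round())
```

```text
1.55 [[317. 114.]
 [312.  44.]
 [317. 367.]]
1.6 [[331. 114.]
 [325.  44.]
 [321. 367.]]
1.65 [[344. 115.]
 [338.  45.]
 [326. 368.]]
1.7 [[358. 116.]
 [351.  46.]
 [331. 368.]]
1.75 [[371. 118.]
 [363.  48.]
 [336. 369.]]
1.8 [[384. 120.]
 [376.  50.]
 [340. 369.]]
1.9 [[409. 127.]
 [400.  57.]
 [349. 371.]]
```

Emit:
drive_tool([
  {"rx": 0,"ry": 0,"rz": 0,"x": 0,"y": 0,"z": 0,"fingers": 0},
  {"rx": 0,"ry": 0,"rz": 0,"x": 0,"y": 0,"z": 0,"fingers": 0},
  {"rx": 0,"ry": 0,"rz": 0,"x": 0,"y": 0,"z": 0,"fingers": 0},
  {"rx": 0,"ry": 0,"rz": 0,"x": 0,"y": 0,"z": 0,"fingers": 0},
  {"rx": 0,"ry": 0,"rz": 0,"x": 0,"y": 0,"z": 0,"fingers": 0},
  {"rx": 0,"ry": 0,"rz": 0,"x": 0,"y": 0,"z": 0,"fingers": 0},
  {"rx": 0,"ry": 0,"rz": 0,"x": 0,"y": 0,"z": 0,"fingers": 0},
  {"rx": 0,"ry": 0,"rz": 0,"x": 0,"y": 0,"z": 0,"fingers": 0},
  {"rx": 0,"ry": 0,"rz": 0,"x": 0,"y": 0,"z": 0,"fingers": 0},
  {"rx": 0,"ry": 0,"rz": 0,"x": 0,"y": 0,"z": 0,"fingers": 0},
  {"rx": 0,"ry": 0,"rz": 0,"x": 0,"y": 0,"z": 0,"fingers": 0},
  {"rx": 0,"ry": 0,"rz": 0,"x": 0,"y": 0,"z": 0,"fingers": 0},
])

```text
time: 27.55
ee_pos: [0.5263, 0.0182, 0.1435]
eef_rot: [0.081, 0.997, -0.0, 0.0]
ft_force: [-0.5, -0.3, -0.1]
width: 0.0007
```

Emit:
drive_tool([
  {"rx": 0,"ry": 0,"rz": 0,"x": 0,"y": 0,"z": 0,"fingers": 0},
  {"rx": 0,"ry": 0,"rz": 0,"x": 0,"y": 0,"z": 0,"fingers": 0},
  {"rx": 0,"ry": 0,"rz": 0,"x": 0,"y": 0,"z": 0,"fingers": 0},
  {"rx": 0,"ry": 0,"rz": 0,"x": 0,"y": 0,"z": 0,"fingers": 0},
  {"rx": 0,"ry": 0,"rz": 0,"x": 0,"y": 0,"z": 0,"fingers": 0},
  {"rx": 0,"ry": 0,"rz": 0,"x": 0,"y": 0,"z": 0,"fingers": 0},
  {"rx": 0,"ry": 0,"rz": 0,"x": 0,"y": 0,"z": 0,"fingers": 0},
  {"rx": 0,"ry": 0,"rz": 0,"x": 0,"y": 0,"z": 0,"fingers": 0},
  {"rx": 0,"ry": 0,"rz": 0,"x": 0,"y": 0,"z": 0,"fingers": 0},
  {"rx": 0,"ry": 0,"rz": 0,"x": 0,"y": 0,"z": 0,"fingers": 0},
  {"rx": 0,"ry": 0,"rz": 0,"x": 0,"y": 0,"z": 0,"fingers": 0},
  {"rx": 0,"ry": 0,"rz": 0,"x": 0,"y": 0,"z": 0,"fingers": 0},
])

```text
time: 29.05
ee_pos: [0.5263, 0.0182, 0.1435]
eef_rot: [0.081, 0.997, -0.0, 0.0]
ft_force: [0.6, -0.8, -0.2]
width: 0.0004
```

Emit:
drive_tool([
  {"rx": 0,"ry": 0,"rz": 0,"x": 0,"y": 0,"z": 0,"fingers": 0},
  {"rx": 0,"ry": 0,"rz": 0,"x": 0,"y": 0,"z": 0,"fingers": 0},
  {"rx": 0,"ry": 0,"rz": 0,"x": 0,"y": 0,"z": 0,"fingers": 0},
  {"rx": 0,"ry": 0,"rz": 0,"x": 0,"y": 0,"z": 0,"fingers": 0},
  {"rx": 0,"ry": 0,"rz": 0,"x": 0,"y": 0,"z": 0,"fingers": 0},
  {"rx": 0,"ry": 0,"rz": 0,"x": 0,"y": 0,"z": 0,"fingers": 0},
  {"rx": 0,"ry": 0,"rz": 0,"x": 0,"y": 0,"z": 0,"fingers": 0},
  {"rx": 0,"ry": 0,"rz": 0,"x": 0,"y": 0,"z": 0,"fingers": 0},
  {"rx": 0,"ry": 0,"rz": 0,"x": 0,"y": 0,"z": 0,"fingers": 0},
  {"rx": 0,"ry": 0,"rz": 0,"x": 0,"y": 0,"z": 0,"fingers": 0},
  {"rx": 0,"ry": 0,"rz": 0,"x": 0,"y": 0,"z": 0,"fingers": 0},
  {"rx": 0,"ry": 0,"rz": 0,"x": 0,"y": 0,"z": 0,"fingers": 0},
])

```text
time: 30.55
ee_pos: [0.5263, 0.0181, 0.1435]
eef_rot: [0.081, 0.997, -0.0, 0.0]
ft_force: [-0.8, -0.0, -0.2]
width: 0.0005
```

Emit:
drive_tool([
  {"rx": 0,"ry": 0,"rz": 0,"x": 0,"y": 0,"z": 0,"fingers": 0},
  {"rx": 0,"ry": 0,"rz": 0,"x": 0,"y": 0,"z": 0,"fingers": 0},
  {"rx": 0,"ry": 0,"rz": 0,"x": 0,"y": 0,"z": 0,"fingers": 0},
  {"rx": 0,"ry": 0,"rz": 0,"x": 0,"y": 0,"z": 0,"fingers": 0},
  {"rx": 0,"ry": 0,"rz": 0,"x": 0,"y": 0,"z": 0,"fingers": 0},
  {"rx": 0,"ry": 0,"rz": 0,"x": 0,"y": 0,"z": 0,"fingers": 0},
  {"rx": 0,"ry": 0,"rz": 0,"x": 0,"y": 0,"z": 0,"fingers": 0},
  {"rx": 0,"ry": 0,"rz": 0,"x": 0,"y": 0,"z": 0,"fingers": 0},
  {"rx": 0,"ry": 0,"rz": 0,"x": 0,"y": 0,"z": 0,"fingers": 0},
  {"rx": 0,"ry": 0,"rz": 0,"x": 0,"y": 0,"z": 0,"fingers": 0},
  {"rx": 0,"ry": 0,"rz": 0,"x": 0,"y": 0,"z": 0,"fingers": 0},
  {"rx": 0,"ry": 0,"rz": 0,"x": 0,"y": 0,"z": 0,"fingers": 0},
])

```text
time: 32.05
ee_pos: [0.5263, 0.0181, 0.1435]
eef_rot: [0.081, 0.997, -0.0, 0.0]
ft_force: [0.6, -0.8, -0.3]
width: 0.0007
```

```bash
python3 gl.py 12
```

```text
32.05 [0.52631967 0.01814825 0.14354165] [ 0.55378402 -0.78468609 -0.25152738]
q [-10.33648746 -36.53768884]
```

View pics/g12.png

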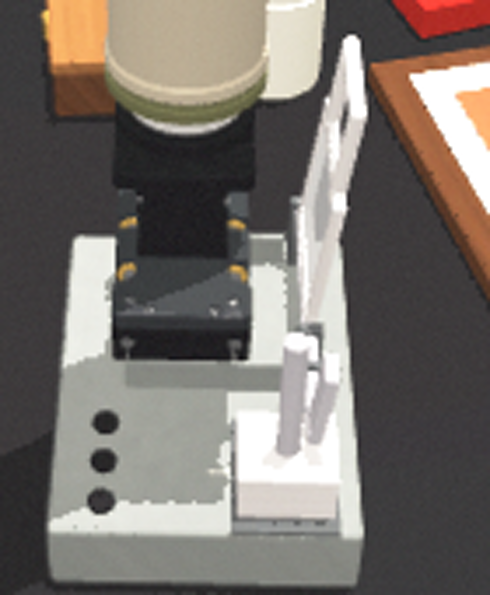

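Emit:
drive_tool([
  {"rx": 0,"ry": 0,"rz": 0,"x": 0,"y": 0,"z": 0,"fingers": 0},
  {"rx": 0,"ry": 0,"rz": 0,"x": 0,"y": 0,"z": 0,"fingers": 0},
  {"rx": 0,"ry": 0,"rz": 0,"x": 0,"y": 0,"z": 0,"fingers": 0},
  {"rx": 0,"ry": 0,"rz": 0,"x": 0,"y": 0,"z": 0,"fingers": 0},
  {"rx": 0,"ry": 0,"rz": 0,"x": 0,"y": 0,"z": 0,"fingers": 0},
  {"rx": 0,"ry": 0,"rz": 0,"x": 0,"y": 0,"z": 0,"fingers": 0},
  {"rx": 0,"ry": 0,"rz": 0,"x": 0,"y": 0,"z": 0,"fingers": 0},
  {"rx": 0,"ry": 0,"rz": 0,"x": 0,"y": 0,"z": 0,"fingers": 0},
  {"rx": 0,"ry": 0,"rz": 0,"x": 0,"y": 0,"z": 0,"fingers": 0},
  {"rx": 0,"ry": 0,"rz": 0,"x": 0,"y": 0,"z": 0,"fingers": 0},
  {"rx": 0,"ry": 0,"rz": 0,"x": 0,"y": 0,"z": 0,"fingers": 0},
  {"rx": 0,"ry": 0,"rz": 0,"x": 0,"y": 0,"z": 0,"fingers": 0},
])

```text
time: 33.6
ee_pos: [0.5263, 0.0182, 0.1435]
eef_rot: [0.081, 0.997, -0.0, 0.0]
ft_force: [-0.0, 0.3, 1.0]
width: 0.0008
```

Emit:
drive_tool([
  {"rx": 0,"ry": 0,"rz": 0,"x": 0,"y": 0,"z": 0,"fingers": 0},
  {"rx": 0,"ry": 0,"rz": 0,"x": 0,"y": 0,"z": 0,"fingers": 0},
  {"rx": 0,"ry": 0,"rz": 0,"x": 0,"y": 0,"z": 0,"fingers": 0},
  {"rx": 0,"ry": 0,"rz": 0,"x": 0,"y": 0,"z": 0,"fingers": 0},
  {"rx": 0,"ry": 0,"rz": 0,"x": 0,"y": 0,"z": 0,"fingers": 0},
  {"rx": 0,"ry": 0,"rz": 0,"x": 0,"y": 0,"z": 0,"fingers": 0},
  {"rx": 0,"ry": 0,"rz": 0,"x": 0,"y": 0,"z": 0,"fingers": 0},
  {"rx": 0,"ry": 0,"rz": 0,"x": 0,"y": 0,"z": 0,"fingers": 0},
  {"rx": 0,"ry": 0,"rz": 0,"x": 0,"y": 0,"z": 0,"fingers": 0},
  {"rx": 0,"ry": 0,"rz": 0,"x": 0,"y": 0,"z": 0,"fingers": 0},
  {"rx": 0,"ry": 0,"rz": 0,"x": 0,"y": 0,"z": 0,"fingers": 0},
  {"rx": 0,"ry": 0,"rz": 0,"x": 0,"y": 0,"z": 0,"fingers": 0},
])

```text
time: 35.1
ee_pos: [0.5263, 0.0181, 0.1435]
eef_rot: [0.081, 0.997, -0.0, 0.0]
ft_force: [-0.0, 0.1, -0.2]
width: 0.0006
```

Emit:
drive_tool([
  {"rx": 0,"ry": 0,"rz": 0,"x": 0,"y": 0,"z": 0,"fingers": 0},
  {"rx": 0,"ry": 0,"rz": 0,"x": 0,"y": 0,"z": 0,"fingers": 0},
  {"rx": 0,"ry": 0,"rz": 0,"x": 0,"y": 0,"z": 0,"fingers": 0},
  {"rx": 0,"ry": 0,"rz": 0,"x": 0,"y": 0,"z": 0,"fingers": 0},
  {"rx": 0,"ry": 0,"rz": 0,"x": 0,"y": 0,"z": 0,"fingers": 0},
  {"rx": 0,"ry": 0,"rz": 0,"x": 0,"y": 0,"z": 0,"fingers": 0},
  {"rx": 0,"ry": 0,"rz": 0,"x": 0,"y": 0,"z": 0,"fingers": 0},
  {"rx": 0,"ry": 0,"rz": 0,"x": 0,"y": 0,"z": 0,"fingers": 0},
  {"rx": 0,"ry": 0,"rz": 0,"x": 0,"y": 0,"z": 0,"fingers": 0},
  {"rx": 0,"ry": 0,"rz": 0,"x": 0,"y": 0,"z": 0,"fingers": 0},
  {"rx": 0,"ry": 0,"rz": 0,"x": 0,"y": 0,"z": 0,"fingers": 0},
  {"rx": 0,"ry": 0,"rz": 0,"x": 0,"y": 0,"z": 0,"fingers": 0},
])

```text
time: 36.6
ee_pos: [0.5263, 0.0181, 0.1435]
eef_rot: [0.081, 0.997, -0.0, 0.0]
ft_force: [0.1, -0.2, 0.1]
width: 0.0003
```

Emit:
drive_tool([
  {"rx": 0,"ry": 0,"rz": 0,"x": 0,"y": 0,"z": 0,"fingers": 0},
  {"rx": 0,"ry": 0,"rz": 0,"x": 0,"y": 0,"z": 0,"fingers": 0},
  {"rx": 0,"ry": 0,"rz": 0,"x": 0,"y": 0,"z": 0,"fingers": 0},
  {"rx": 0,"ry": 0,"rz": 0,"x": 0,"y": 0,"z": 0,"fingers": 0},
  {"rx": 0,"ry": 0,"rz": 0,"x": 0,"y": 0,"z": 0,"fingers": 0},
  {"rx": 0,"ry": 0,"rz": 0,"x": 0,"y": 0,"z": 0,"fingers": 0},
  {"rx": 0,"ry": 0,"rz": 0,"x": 0,"y": 0,"z": 0,"fingers": 0},
  {"rx": 0,"ry": 0,"rz": 0,"x": 0,"y": 0,"z": 0,"fingers": 0},
  {"rx": 0,"ry": 0,"rz": 0,"x": 0,"y": 0,"z": 0,"fingers": 0},
  {"rx": 0,"ry": 0,"rz": 0,"x": 0,"y": 0,"z": 0,"fingers": 0},
  {"rx": 0,"ry": 0,"rz": 0,"x": 0,"y": 0,"z": 0,"fingers": 0},
  {"rx": 0,"ry": 0,"rz": 0,"x": 0,"y": 0,"z": 0,"fingers": 0},
])

```text
time: 38.1
ee_pos: [0.5263, 0.0182, 0.1435]
eef_rot: [0.081, 0.997, -0.0, 0.0]
ft_force: [-1.1, 0.1, -0.9]
width: 0.0002
```

Emit:
drive_tool([
  {"rx": 0,"ry": 0,"rz": 0,"x": 0,"y": 0,"z": 0,"fingers": 0},
  {"rx": 0,"ry": 0,"rz": 0,"x": 0,"y": 0,"z": 0,"fingers": 0},
  {"rx": 0,"ry": 0,"rz": 0,"x": 0,"y": 0,"z": 0,"fingers": 0},
  {"rx": 0,"ry": 0,"rz": 0,"x": 0,"y": 0,"z": 0,"fingers": 0},
  {"rx": 0,"ry": 0,"rz": 0,"x": 0,"y": 0,"z": 0,"fingers": 0},
  {"rx": 0,"ry": 0,"rz": 0,"x": 0,"y": 0,"z": 0,"fingers": 0},
  {"rx": 0,"ry": 0,"rz": 0,"x": 0,"y": 0,"z": 0,"fingers": 0},
  {"rx": 0,"ry": 0,"rz": 0,"x": 0,"y": 0,"z": 0,"fingers": 0},
  {"rx": 0,"ry": 0,"rz": 0,"x": 0,"y": 0,"z": 0,"fingers": 0},
  {"rx": 0,"ry": 0,"rz": 0,"x": 0,"y": 0,"z": 0,"fingers": 0},
  {"rx": 0,"ry": 0,"rz": 0,"x": 0,"y": 0,"z": 0,"fingers": 0},
  {"rx": 0,"ry": 0,"rz": 0,"x": 0,"y": 0,"z": 0,"fingers": 0},
])

```text
time: 39.6
ee_pos: [0.5263, 0.0182, 0.1435]
eef_rot: [0.081, 0.997, -0.0, 0.0]
ft_force: [-0.2, 0.3, -0.2]
width: 0.0005
```

```bash
python3 gl.py 13
```

```text
39.6 [0.52631231 0.01817583 0.14354578] [-0.19485135  0.31180901 -0.17241481]
q [-10.34826667 -36.51168886]
```

View pics/g13.png

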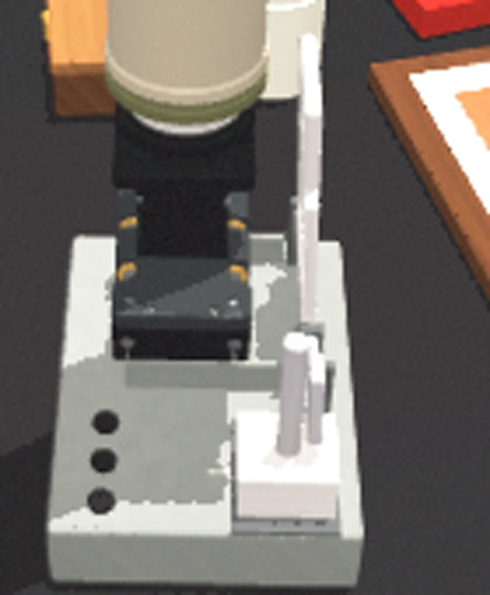

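Emit:
drive_tool([
  {"rx": 0,"ry": 0,"rz": 0,"x": -0.0043,"y": 0.003,"z": 0,"fingers": 0},
  {"rx": 0,"ry": 0,"rz": 0,"x": -0.0043,"y": 0.005,"z": 0,"fingers": 0},
  {"rx": 0,"ry": 0,"rz": 0,"x": -0.0035,"y": 0.0062,"z": 0,"fingers": 0},
  {"rx": 0,"ry": 0,"rz": 0,"x": -0.0007,"y": 0.0074,"z": 0,"fingers": 0},
  {"rx": 0,"ry": 0,"rz": 0,"x": 0.002,"y": 0.0091,"z": 0,"fingers": 0},
  {"rx": 0,"ry": 0,"rz": 0,"x": 0.0045,"y": 0.0108,"z": 0,"fingers": 0},
  {"rx": 0,"ry": 0,"rz": 0,"x": 0.0067,"y": 0.0126,"z": 0,"fingers": 0},
])

```text
time: 40.52
ee_pos: [0.522, 0.0308, 0.1437]
eef_rot: [0.082, 0.997, -0.001, 0.001]
ft_force: [2.7, -4.5, 0.1]
width: 0.0004
```

```bash
python3 gl.py 14
```

```text
40.525 [0.52202805 0.03076546 0.14365842] [ 2.69623624 -4.51767467  0.0560467 ]
q [-16.63635705 -24.79359473]
```

View pics/g14.png

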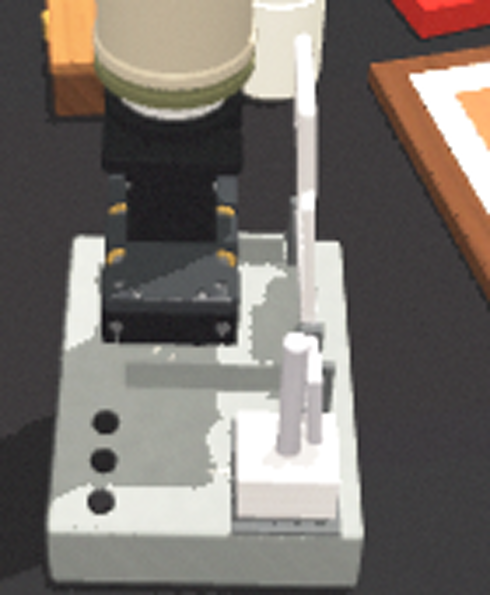

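Emit:
drive_tool([
  {"rx": 0,"ry": 0,"rz": 0,"x": 0.002,"y": 0.0019,"z": 0,"fingers": 0},
  {"rx": 0,"ry": 0,"rz": 0,"x": 0.0039,"y": 0.0029,"z": 0,"fingers": 0},
  {"rx": 0,"ry": 0,"rz": 0,"x": 0.0058,"y": 0.0042,"z": 0,"fingers": 0},
  {"rx": 0,"ry": 0,"rz": 0,"x": 0.0075,"y": 0.0057,"z": 0,"fingers": 0},
  {"rx": 0,"ry": 0,"rz": 0,"x": 0.0092,"y": 0.0076,"z": 0,"fingers": 0},
  {"rx": 0,"ry": 0,"rz": 0,"x": 0.0106,"y": 0.0096,"z": 0,"fingers": 0},
  {"rx": 0,"ry": 0,"rz": 0,"x": 0.0118,"y": 0.012,"z": 0,"fingers": 0},
  {"rx": 0,"ry": 0,"rz": 0,"x": 0.0127,"y": 0.0146,"z": 0,"fingers": 0},
])

```text
time: 41.58
ee_pos: [0.5121, 0.0465, 0.1437]
eef_rot: [0.082, 0.997, -0.001, 0.001]
ft_force: [2.5, -6.5, -0.7]
width: 0.0002
```

```bash
python3 gl.py 15
python3 - <<'E'
import sys
sys.path.insert(0,'.')
from h import *
cam('wrist','w15.png')
E
```

```text
41.575 [0.51211556 0.04651719 0.14365071] [ 2.53357014 -6.50867123 -0.6616774 ]
q [-28.99452217 -10.87776874]
```

View pics/g15.png

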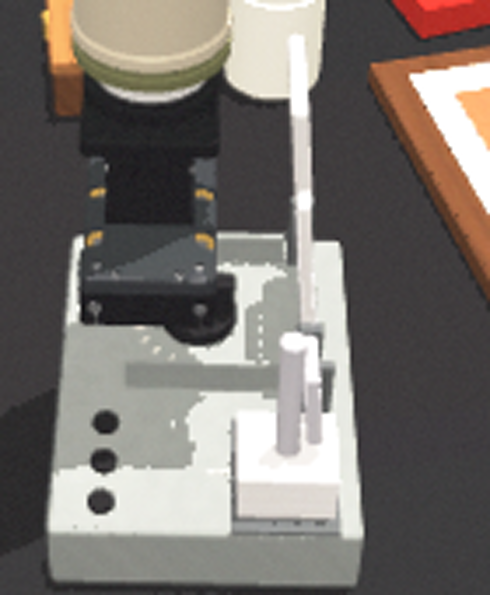

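View pics/w15.png

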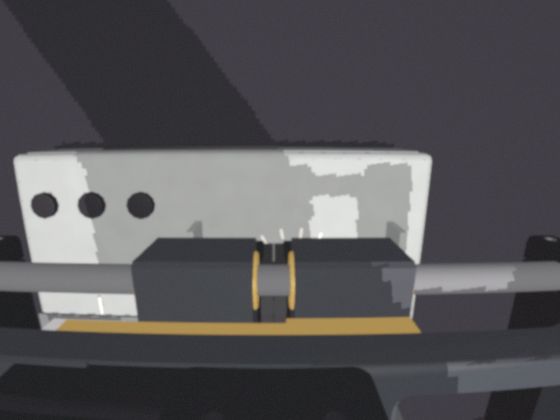

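Run:
```python
from h import *
d=np.load('s_15.npy',allow_pickle=True).item()
a=d['color'][180:230,240:300,::-1].astype(float);cv2.imwrite('pics/g15z.png',cv2.resize(np.clip(a*2.5,0,255).astype(np.uint8),None,fx=10,fy=10,interpolation=2))
k=np.array([.5425,.0525]);y=-.1645;M=np.array([[np.cos(y),-np.sin(y)],[np.sin(y),np.cos(y)]])
for ps in (200,180,165,150,140):
    u=np.array([np.cos(np.radians(ps)),np.sin(np.radians(ps))])
    for s in (-.022,.022): 
        p=k+M@(s*u)+[.0015,.0025]; print(ps,s,((w2px(d,[[*p,.09]])-[240,180]+.5)*10).round())
```

```text
200 -0.022 [[464. 170.]]
200 0.022 [[273. 215.]]
180 -0.022 [[470. 194.]]
180 0.022 [[268. 191.]]
165 -0.022 [[467. 212.]]
165 0.022 [[272. 173.]]
150 -0.022 [[457. 229.]]
150 0.022 [[282. 156.]]
140 -0.022 [[447. 239.]]
140 0.022 [[293. 146.]]
```

View pics/g15z.png

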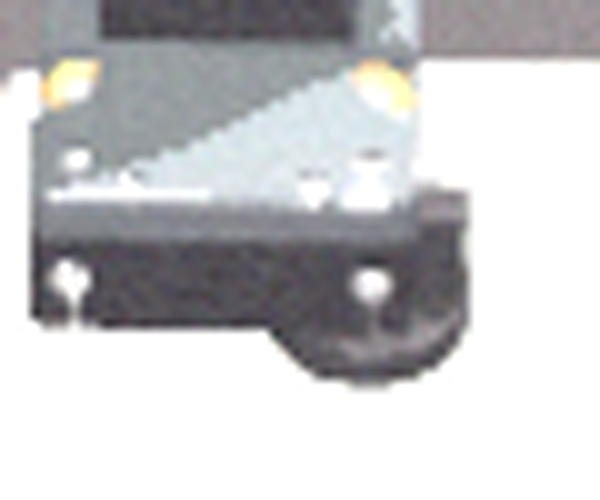

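Run:
```python
import path,numpy as np
path.hy=7.3; path.d=17
q0=np.array([-29.7,-9.3])
for deg in range(170,84,-5):
    c,o=path.q(np.radians(deg)); 
    u=np.array([np.cos(np.radians(deg)),np.sin(np.radians(deg))])
    print(deg,c.round(1),'s',((c+[9.5,7.3])@u).round(1),'tool x,y',(-(c-q0)[0]/1e3).round(4),((c-q0)[1]/1e3).round(4))
```

```text
170 [-19.5 -12.6] s 8.9 tool x,y -0.0102 -0.0033
165 [-20.7 -11.5] s 9.7 tool x,y -0.009 -0.0022
160 [-21.8 -10.3] s 10.6 tool x,y -0.0079 -0.001
155 [-22.8  -8.8] s 11.5 tool x,y -0.0069 0.0005
150 [-23.7  -7.1] s 12.4 tool x,y -0.006 0.0022
145 [-24.5  -5.3] s 13.4 tool x,y -0.0052 0.004
140 [-25.   -3.4] s 14.4 tool x,y -0.0047 0.0059
135 [-25.3  -1.3] s 15.4 tool x,y -0.0044 0.008
130 [-25.4   0.8] s 16.5 tool x,y -0.0043 0.0101
125 [-25.3   3.1] s 17.5 tool x,y -0.0044 0.0124
120 [-24.8   5.3] s 18.6 tool x,y -0.0049 0.0146
115 [-24.1   7.5] s 19.6 tool x,y -0.0056 0.0168
110 [-23.1   9.7] s 20.6 tool x,y -0.0066 0.019
105 [-21.8  11.7] s 21.6 tool x,y -0.0079 0.021
100 [-20.2  13.7] s 22.5 tool x,y -0.0095 0.023
95 [-18.4  15.5] s 23.4 tool x,y -0.0113 0.0248
90 [-16.5  17. ] s 24.3 tool x,y -0.0132 0.0263
85 [-15.6  18.4] s 25.1 tool x,y -0.0141 0.0277
```

Emit:
drive_tool([
  {"rx": 0,"ry": 0,"rz": 0,"x": -0.002,"y": 0.0005,"z": 0,"fingers": 0},
  {"rx": 0,"ry": 0,"rz": 0,"x": -0.004,"y": 0.0015,"z": 0,"fingers": 0},
  {"rx": 0,"ry": 0,"rz": 0,"x": -0.0043,"y": 0.003,"z": 0,"fingers": 0},
  {"rx": 0,"ry": 0,"rz": 0,"x": -0.0043,"y": 0.0044,"z": 0,"fingers": 0},
  {"rx": 0,"ry": 0,"rz": 0,"x": -0.0046,"y": 0.0059,"z": 0,"fingers": 0},
  {"rx": 0,"ry": 0,"rz": 0,"x": -0.005,"y": 0.0073,"z": 0,"fingers": 0},
  {"rx": 0,"ry": 0,"rz": 0,"x": -0.0055,"y": 0.0086,"z": 0,"fingers": 0},
])

```text
time: 42.55
ee_pos: [0.5152, 0.0517, 0.1425]
eef_rot: [0.083, 0.997, -0.004, -0.004]
ft_force: [-21.3, -17.5, 17.3]
width: 0.0007
```

```bash
python3 gl.py 16
python3 - <<'E'
from h import *
d=np.load('s_16.npy',allow_pickle=True).item()
a=d['color'][180:230,240:300,::-1].astype(float);cv2.imwrite('pics/g16z.png',cv2.resize(np.clip(a*2.5,0,255).astype(np.uint8),None,fx=10,fy=10,interpolation=2))
E
```

```text
42.55 [0.51522278 0.05173587 0.14251949] [-21.27520945 -17.51166676  17.29544164]
q [-26.78385754  -5.22071131]
```

View pics/g16z.png

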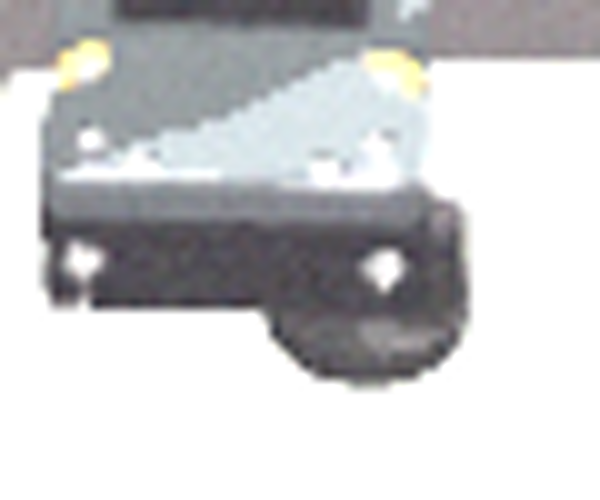

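Emit:
drive_tool([
  {"rx": 0,"ry": 0,"rz": 0,"x": 0.004,"y": -0.004,"z": 0,"fingers": 0},
  {"rx": 0,"ry": 0,"rz": 0,"x": 0.015,"y": -0.008,"z": 0,"fingers": 0},
  {"rx": 0,"ry": 0,"rz": 0,"x": 0.04,"y": -0.008,"z": -0.02,"fingers": 0},
  {"rx": 0,"ry": 0,"rz": 0,"x": 0.07,"y": -0.008,"z": -0.05,"fingers": 0},
  {"rx": 0,"ry": 0,"rz": 0,"x": 0.07,"y": -0.008,"z": -0.07,"fingers": 0},
  {"rx": 0,"ry": 0,"rz": 0,"x": 0.07,"y": -0.008,"z": -0.07,"fingers": 0},
])

```text
time: 43.35
ee_pos: [0.4483, 0.0596, 0.2147]
eef_rot: [0.081, 0.997, -0.0, 0.002]
ft_force: [-0.1, 0.8, -0.8]
width: 0.0003
```

```bash
python3 gl.py 17
python3 - <<'E'
from h import *
d=np.load('s_17.npy',allow_pickle=True).item()
a=d['color'][180:230,250:300,::-1].astype(float);cv2.imwrite('pics/g17z.png',cv2.resize(np.clip(a*1.6,0,255).astype(np.uint8),None,fx=10,fy=10,interpolation=2))
E
```

```text
43.35 [0.44825281 0.05961316 0.21465826] [-0.11503041  0.77699908 -0.79894309]
q [-94.13973482  -8.41669821]
```

View pics/g17z.png

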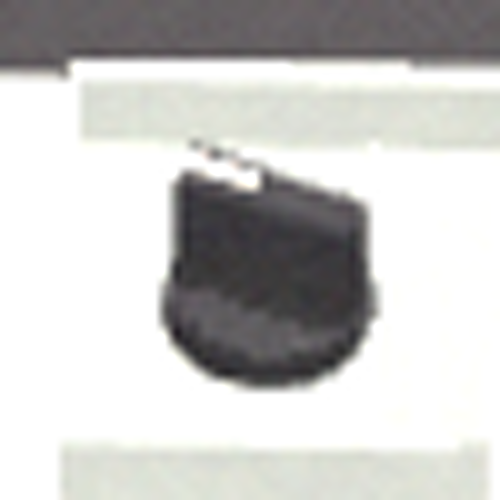

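View pics/g17.png

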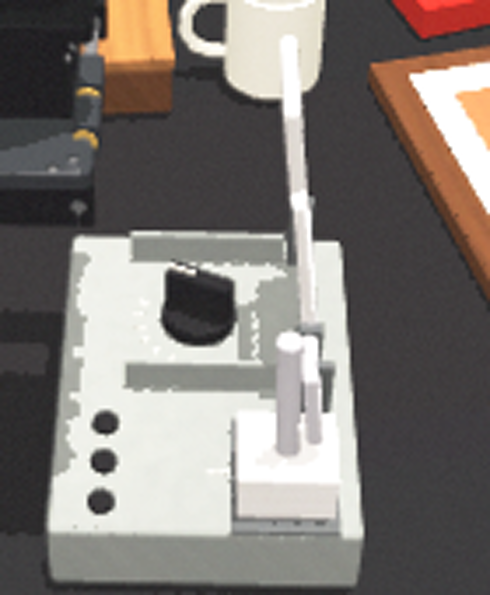

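Run:
```python
from h import *
L=[]
for n in ('13','15','17'):
    d=np.load('s_%s.npy'%n,allow_pickle=True).item()
    L.append(d['color'][205:260,285:325,::-1])
cv2.imwrite('pics/cmp.png',cv2.resize(np.hstack(L),None,fx=6,fy=6,interpolation=2))
L=[]
for n in ('13','15','17'):
    d=np.load('s_%s.npy'%n,allow_pickle=True).item()
    L.append(d['color'][120:220,285:325,::-1])
cv2.imwrite('pics/cmp2.png',cv2.resize(np.hstack(L),None,fx=6,fy=6,interpolation=2))
```

```text
(no output)
```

View pics/cmp.png

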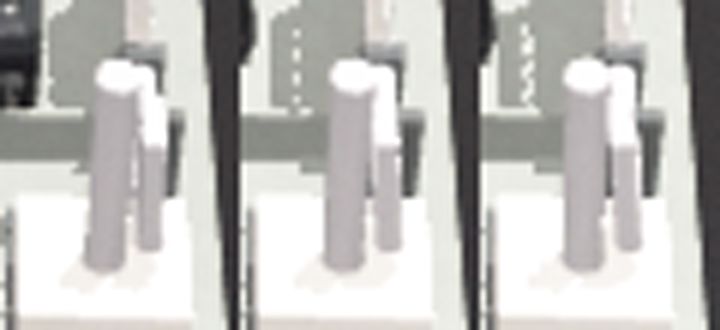

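View pics/cmp2.png

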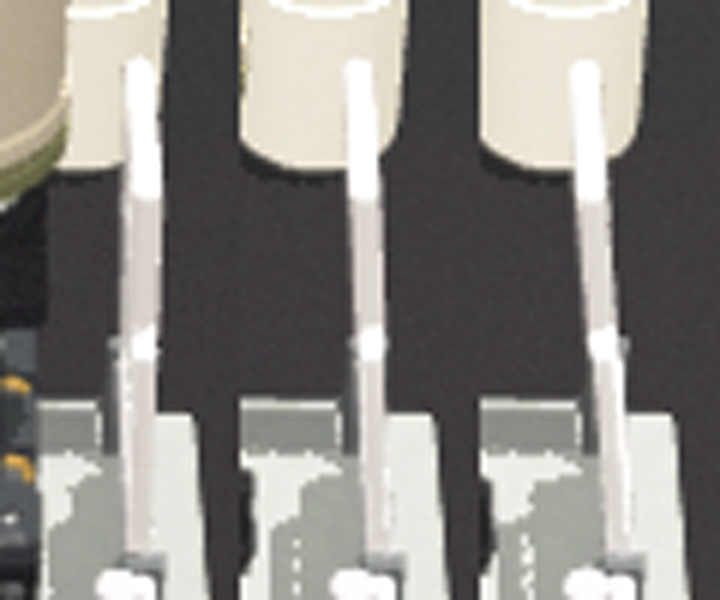

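View pics/g16.png

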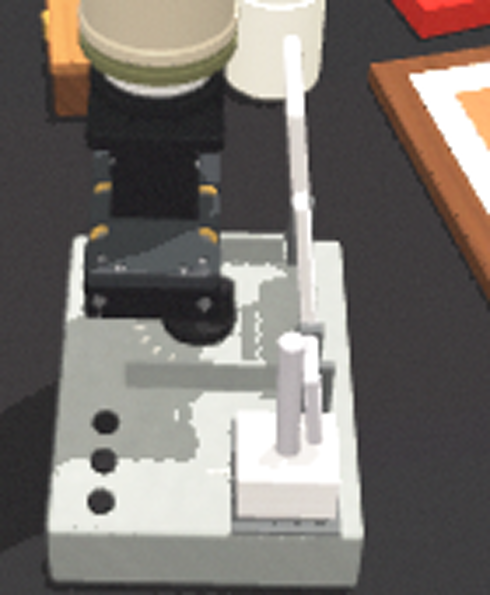

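Run:
```python
from h import *
d=np.load('s_17.npy',allow_pickle=True).item()
f=lambda p:((p[0]+.5)/10-.5+250,(p[1]+.5)/10-.5+180)
yaw=-.1645
a=ray(d,*f((366,193)),.09);b=ray(d,*f((188,160)),.09);v=b-a
print(a,b,'len',np.linalg.norm(v),np.degrees(np.arctan2(v[1],v[0])-yaw)%360)
a=ray(d,*f((366,203)),.09);b=ray(d,*f((178,175)),.09);v=b-a
print(a,b,'len',np.linalg.norm(v),np.degrees(np.arctan2(v[1],v[0])-yaw)%360)
```

```text
[0.56488991 0.05172487 0.09      ] [0.52813253 0.06740108 0.09      ] len 0.03996058776590188 166.32798876683117
[0.56434381 0.04862818 0.09      ] [0.5252688 0.0629811 0.09     ] len 0.04162766956883626 169.2560136544457
```

Run:
```python
from h import *
s=monitor.read_state()
k=np.array([.545,.056]);y=-.1645;M=np.array([[np.cos(y),-np.sin(y)],[np.sin(y),np.cos(y)]])
for q,z in (((-24,-27),.19),((-24,-27),.139)):
    p=k+M@np.array(q)/1000; print(p,rel([*p,z],down(170.6),s))
print(s['time'])
```

```text
[0.5169025  0.03329471] (array([-0.0723, -0.0145,  0.0237]), array([-0.0001,  0.0002,  0.0002]))
[0.5169025  0.03329471] (array([-0.0722, -0.0145,  0.0747]), array([-0.0001,  0.0002,  0.0002]))
43.4
```

Emit:
drive_tool([
  {"rx": 0,"ry": 0,"rz": 0,"x": -0.04,"y": -0.0145,"z": 0.01,"fingers": 0},
  {"rx": 0,"ry": 0,"rz": 0,"x": -0.0722,"y": -0.0145,"z": 0.0237,"fingers": 0},
  {"rx": 0,"ry": 0,"rz": 0,"x": -0.0722,"y": -0.0145,"z": 0.045,"fingers": 0},
  {"rx": 0,"ry": 0,"rz": 0,"x": -0.0722,"y": -0.0145,"z": 0.065,"fingers": 0},
  {"rx": 0,"ry": 0,"rz": 0,"x": -0.0722,"y": -0.0145,"z": 0.0745,"fingers": 0},
  {"rx": 0,"ry": 0,"rz": 0,"x": -0.0722,"y": -0.0145,"z": 0.0745,"fingers": 0},
])

```text
time: 44.15
ee_pos: [0.5164, 0.0333, 0.1384]
eef_rot: [0.081, 0.997, -0.0, -0.001]
ft_force: [-0.1, 1.2, 0.6]
width: 0.0004
```

```bash
cat > gk.py <<'E'
from h import *
import sys
n=sys.argv[1]
s=monitor.read_state();print(s['time'],s['ee_pos'],s['ft_force'],s['torque'])
k=np.array([.545,.056]);y=-.1645;M=np.array([[np.cos(y),-np.sin(y)],[np.sin(y),np.cos(y)]])
print("q'",M.T@(np.array(s['ee_pos'])[:2]-k)*1000,'F box',M.T@np.array(s['ft_force'])[:2])
d=cam('side');np.save('s_'+n+'.npy',d,allow_pickle=True)
a=d['color'][150:240,230:320,::-1].astype(float);cv2.imwrite('pics/k'+n+'.png',cv2.resize(np.clip(a*1.8,0,255).astype(np.uint8),None,fx=6,fy=6,interpolation=2))
E
python3 gk.py 18
```

```text
44.15 [0.51636241 0.03333608 0.13844908] [-0.1043593   1.23822027  0.62887864] [ 0.05984384 -0.1837507  -0.01457953]
q' [-24.53956909 -27.04762797] F box [-0.30572032  1.20441495]
```

View pics/k18.png

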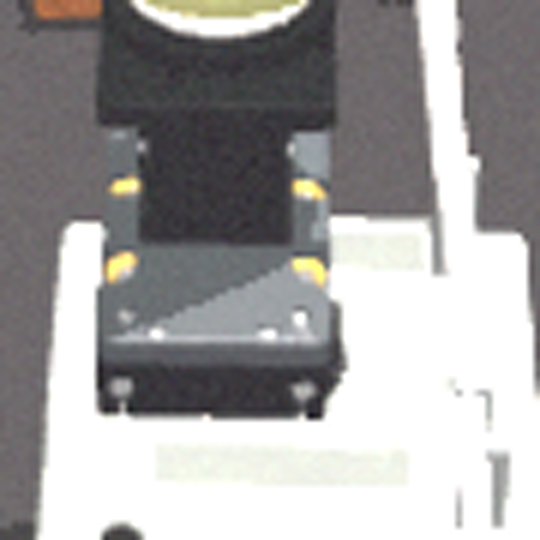

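Emit:
drive_tool([
  {"rx": 0,"ry": 0,"rz": 0,"x": -0.0012,"y": 0.003,"z": 0,"fingers": 0},
  {"rx": 0,"ry": 0,"rz": 0,"x": -0.0012,"y": 0.006,"z": 0,"fingers": 0},
  {"rx": 0,"ry": 0,"rz": 0,"x": -0.0012,"y": 0.008,"z": 0,"fingers": 0},
  {"rx": 0,"ry": 0,"rz": 0,"x": -0.0012,"y": 0.01,"z": 0,"fingers": 0},
])

```text
time: 44.7
ee_pos: [0.5198, 0.043, 0.1392]
eef_rot: [0.081, 0.997, -0.0, 0.0]
ft_force: [-0.9, 0.2, -0.7]
width: 0.0008
```

```bash
python3 gk.py 19
```

```text
44.7 [0.51977238 0.04303488 0.13915811] [-0.94687342  0.17096754 -0.65624142] [ 0.0776789  -0.14680519 -0.01936779]
q' [-22.76389805 -16.92134897] F box [-0.96208846  0.0136004 ]
```

Not touching yet; continue along +y.

Emit:
drive_tool([
  {"rx": 0,"ry": 0,"rz": 0,"x": 0,"y": 0.002,"z": 0,"fingers": 0},
  {"rx": 0,"ry": 0,"rz": 0,"x": 0,"y": 0.004,"z": 0,"fingers": 0},
  {"rx": 0,"ry": 0,"rz": 0,"x": 0,"y": 0.0055,"z": 0,"fingers": 0},
])

```text
time: 45.12
ee_pos: [0.5205, 0.0466, 0.1389]
eef_rot: [0.082, 0.997, -0.001, -0.0]
ft_force: [-3.9, -9.2, 3.0]
width: 0.0001
```

```bash
python3 gk.py 20
```

```text
45.125 [0.52051051 0.04660598 0.13891245] [-3.87746124 -9.23389965  2.97294361] [-1.93521962  0.37281867 -0.00878614]
q' [-22.62052871 -13.27758503] F box [-2.31298179 -9.74421488]
```

Emit:
drive_tool([
  {"rx": 0,"ry": 0,"rz": 0,"x": -0.0004,"y": 0.0015,"z": 0,"fingers": 0},
  {"rx": 0,"ry": 0,"rz": 0,"x": -0.0004,"y": 0.0027,"z": 0,"fingers": 0},
  {"rx": 0,"ry": 0,"rz": 0,"x": -0.0004,"y": 0.0038,"z": 0,"fingers": 0},
])

```text
time: 45.55
ee_pos: [0.5209, 0.0474, 0.1388]
eef_rot: [0.083, 0.997, -0.004, -0.001]
ft_force: [-8.4, -18.4, 11.1]
width: 0.0002
```

```bash
python3 gk.py 21;  python3 - <<'E'
from h import *
L=[]
for n in ('18','20','21'):
    d=np.load('s_%s.npy'%n,allow_pickle=True).item()
    L.append(np.clip(d['color'][175:230,255:300,::-1].astype(float)*2.5,0,255).astype(np.uint8))
cv2.imwrite('pics/cmp3.png',cv2.resize(np.hstack(L),None,fx=5.5,fy=5.5,interpolation=2))
E
```

```text
45.55 [0.52088272 0.04736145 0.13877019] [ -8.35787913 -18.40017674  11.14805292] [-3.99020138  1.5783235  -0.15466377]
q' [-22.37706318 -12.47135352] F box [ -5.23185435 -19.52045972]
```

View pics/cmp3.png

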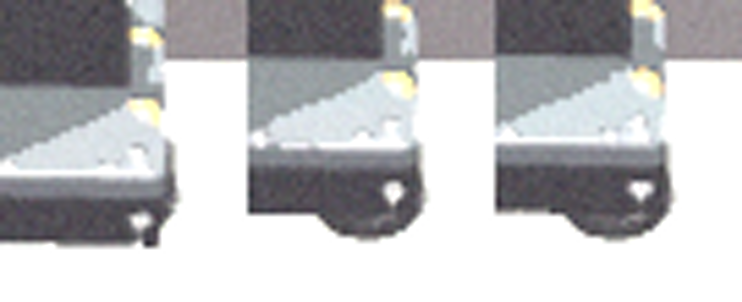

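Run:
```python
from h import *
t=np.load('t8.npy',allow_pickle=True).item();d=np.load('s_17.npy',allow_pickle=True).item()
yaw=-.1645
kc=np.array([.5438,.0549])
print(w2px(t,[[*kc,.05]]),(w2px(t,[[*kc,.05]])-[220,155]+.5)*6)
g=t['color'].astype(float).mean(2); 
a=t['color'][185:235,235:290,::-1].astype(float);cv2.imwrite('pics/tick.png',cv2.resize(np.clip((a-150)*2.2,0,255).astype(np.uint8),None,fx=12,fy=12,interpolation=2))
a=d['color'][175:235,250:300,::-1].astype(float);cv2.imwrite('pics/tick2.png',cv2.resize(np.clip((a-150)*2.2,0,255).astype(np.uint8),None,fx=10,fy=10,interpolation=2))
for ps in range(90,290,10):
    p=kc+.036*np.array([np.cos(np.radians(ps)+yaw),np.sin(np.radians(ps)+yaw)])
    print(ps,((w2px(t,[[*p,.05]])[0]-[235,185]+.5)*12).round(), ((w2px(d,[[*p,.05]])[0]-[250,175]+.5)*10).round())
```

```text
[[263.29277601 201.92904872]] [[262.75665609 284.57429232]]
90 [184. 182.] [265. 261.]
100 [182. 211.] [238. 262.]
110 [184. 239.] [211. 267.]
120 [192. 266.] [186. 274.]
130 [204. 291.] [163. 285.]
140 [221. 315.] [143. 298.]
150 [241. 334.] [127. 314.]
160 [265. 351.] [114. 331.]
170 [291. 362.] [106. 350.]
180 [318. 369.] [103. 370.]
190 [347. 372.] [105. 390.]
200 [375. 369.] [111. 409.]
210 [403. 361.] [123. 428.]
220 [429. 349.] [139. 445.]
230 [452. 333.] [158. 460.]
240 [472. 312.] [181. 472.]
250 [488. 289.] [207. 482.]
260 [500. 263.] [235. 487.]
270 [507. 236.] [264. 490.]
280 [509. 208.] [292. 488.]
```

View pics/tick.png

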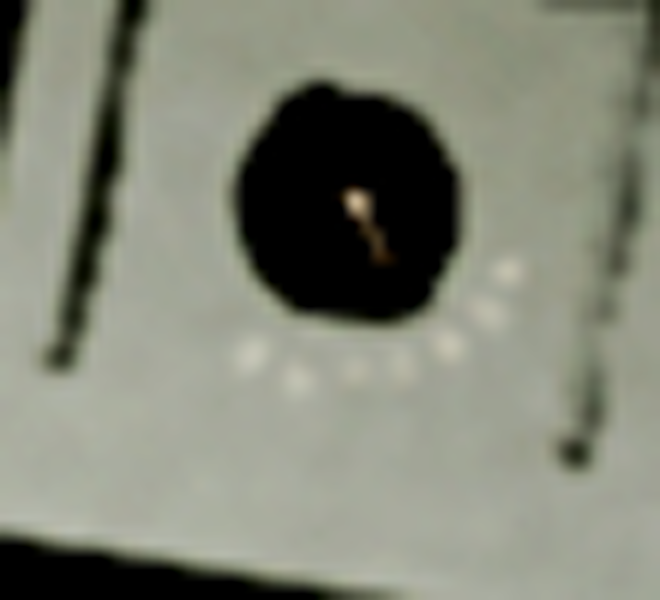

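View pics/tick2.png

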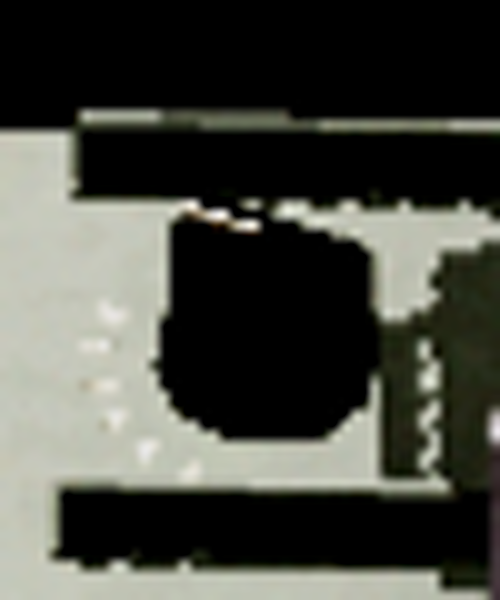

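Emit:
drive_tool([
  {"rx": 0,"ry": 0,"rz": 0,"x": 0.002,"y": -0.008,"z": 0,"fingers": 0},
  {"rx": 0,"ry": 0,"rz": 0,"x": 0.04,"y": -0.01,"z": -0.02,"fingers": 0},
  {"rx": 0,"ry": 0,"rz": 0,"x": 0.08,"y": -0.04,"z": -0.06,"fingers": 0},
  {"rx": 0,"ry": 0,"rz": 0,"x": 0.1,"y": -0.09,"z": -0.08,"fingers": 0},
  {"rx": 0,"ry": 0,"rz": 0,"x": 0.1,"y": -0.13,"z": -0.1,"fingers": 0},
  {"rx": 0,"ry": 0,"rz": 0,"x": 0.1,"y": -0.13,"z": -0.1,"fingers": 0},
])

```text
time: 46.35
ee_pos: [0.4019, -0.0627, 0.2403]
eef_rot: [0.084, 0.996, -0.001, 0.001]
ft_force: [-0.8, 0.0, -0.0]
width: 0.0004
```

Run:
```python
from h import *
s=monitor.read_state();print(s['time'],s['ee_pos'],s['ft_force'])
d=cam('side');np.save('s_22.npy',d,allow_pickle=True)
t=cam('top');np.save('t_22.npy',t,allow_pickle=True)
a=d['color'][120:290,220:360,::-1];cv2.imwrite('pics/g22.png',cv2.resize(a,None,fx=3.5,fy=3.5,interpolation=2))
a=t['color'][185:220,248:280,::-1].astype(float);A=cv2.resize(np.clip(a*1.6,0,255).astype(np.uint8),None,fx=16,fy=16,interpolation=2)
cv2.imwrite('pics/tk22.png',A)
a=d['color'][180:230,250:300,::-1].astype(float);cv2.imwrite('pics/sk22.png',cv2.resize(np.clip(a*1.6,0,255).astype(np.uint8),None,fx=10,fy=10,interpolation=2))
```

```text
46.35 [ 0.40189799 -0.0626679   0.24032448] [-0.80118438  0.00613765 -0.02275791]
```

View pics/tk22.png

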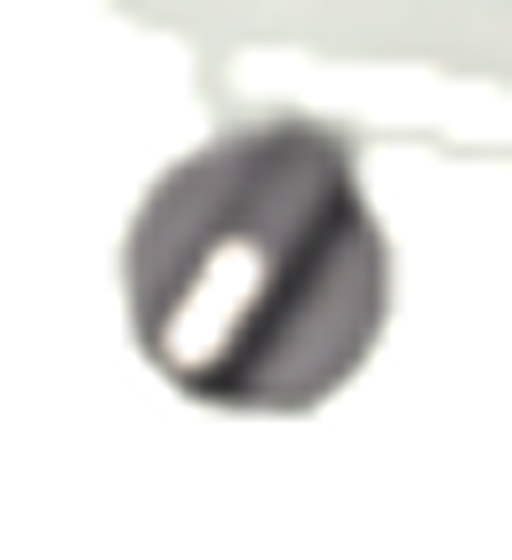

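View pics/g22.png

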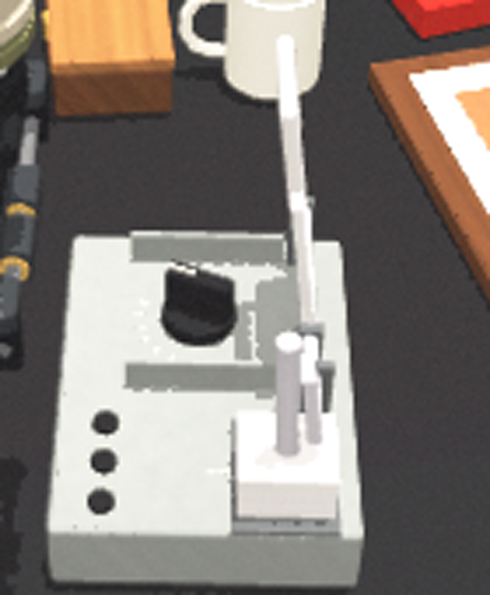

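View pics/sk22.png

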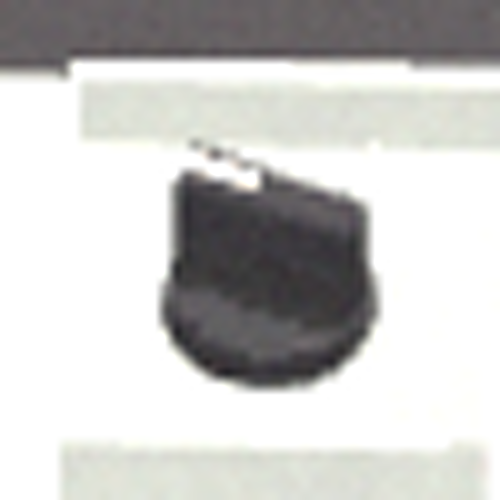

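Emit:
drive_tool([
  {"rx": 0,"ry": 0,"rz": 0,"x": 0,"y": 0,"z": -0.02,"fingers": 0},
  {"rx": 0,"ry": 0,"rz": 0,"x": 0,"y": 0,"z": -0.02,"fingers": 0},
  {"rx": 0,"ry": 0,"rz": 0,"x": 0,"y": 0,"z": -0.02,"fingers": 0},
  {"rx": 0,"ry": 0,"rz": 0,"x": 0,"y": 0,"z": -0.02,"fingers": 0},
  {"rx": 0,"ry": 0,"rz": 0,"x": 0,"y": 0,"z": -0.02,"fingers": 0},
  {"rx": 0,"ry": 0,"rz": 0,"x": 0,"y": 0,"z": -0.02,"fingers": 0},
  {"rx": 0,"ry": 0,"rz": 0,"x": 0,"y": 0,"z": -0.02,"fingers": 0},
  {"rx": 0,"ry": 0,"rz": 0,"x": 0,"y": 0,"z": -0.02,"fingers": 0},
  {"rx": 0,"ry": 0,"rz": 0,"x": 0,"y": 0,"z": -0.02,"fingers": 0},
  {"rx": 0,"ry": 0,"rz": 0,"x": 0,"y": 0,"z": -0.02,"fingers": 0},
  {"rx": 0,"ry": 0,"rz": 0,"x": 0,"y": 0,"z": -0.02,"fingers": 0},
  {"rx": 0,"ry": 0,"rz": 0,"x": 0,"y": 0,"z": -0.02,"fingers": 0},
])

```text
time: 47.95
ee_pos: [0.4019, -0.0601, 0.259]
eef_rot: [0.081, 0.997, -0.0, 0.0]
ft_force: [-0.2, -0.4, -0.1]
width: 0.0004
```

Emit:
drive_tool([
  {"rx": 0,"ry": 0,"rz": 0,"x": 0,"y": 0,"z": 0,"fingers": 0},
  {"rx": 0,"ry": 0,"rz": 0,"x": 0,"y": 0,"z": 0,"fingers": 0},
  {"rx": 0,"ry": 0,"rz": 0,"x": 0,"y": 0,"z": 0,"fingers": 0},
  {"rx": 0,"ry": 0,"rz": 0,"x": 0,"y": 0,"z": 0,"fingers": 0},
  {"rx": 0,"ry": 0,"rz": 0,"x": 0,"y": 0,"z": 0,"fingers": 0},
  {"rx": 0,"ry": 0,"rz": 0,"x": 0,"y": 0,"z": 0,"fingers": 0},
  {"rx": 0,"ry": 0,"rz": 0,"x": 0,"y": 0,"z": 0,"fingers": 0},
  {"rx": 0,"ry": 0,"rz": 0,"x": 0,"y": 0,"z": 0,"fingers": 0},
  {"rx": 0,"ry": 0,"rz": 0,"x": 0,"y": 0,"z": 0,"fingers": 0},
  {"rx": 0,"ry": 0,"rz": 0,"x": 0,"y": 0,"z": 0,"fingers": 0},
  {"rx": 0,"ry": 0,"rz": 0,"x": 0,"y": 0,"z": 0,"fingers": 0},
  {"rx": 0,"ry": 0,"rz": 0,"x": 0,"y": 0,"z": 0,"fingers": 0},
])

```text
time: 49.45
ee_pos: [0.4019, -0.0601, 0.259]
eef_rot: [0.081, 0.997, -0.0, 0.0]
ft_force: [-0.5, -0.8, -0.5]
width: 0.0006
```

Run:
```python
from h import *
s=monitor.read_state();print(s['time'],s['ft_force'])
d=cam('side');np.save('s_23.npy',d,allow_pickle=True)
t=cam('top');np.save('t_23.npy',t,allow_pickle=True)
L=[]
for n in ('13','17','22','23'):
    e=np.load('s_%s.npy'%n,allow_pickle=True).item()
    L.append(e['color'][125:260,285:325,::-1])
cv2.imwrite('pics/cmp4.png',cv2.resize(np.hstack(L),None,fx=4.4,fy=4.4,interpolation=2))
a,b=[np.load('s_%s.npy'%n,allow_pickle=True).item()['color'].astype(int) for n in ('22','23')]
print('diff px in guard/pin/knob area',(abs(a-b).sum(2)[125:265,255:330]>60).sum())
for n in ('11','12','13','15','17','22','23'):
    g=np.load('s_%s.npy'%n,allow_pickle=True).item()['color'].astype(float).mean(2)
    r_=g[140,290:335]; w=np.clip(r_-225,0,None); p=g[219,296:309]
    print(n,'bar col row140',(w*np.arange(290,335)).sum()/max(w.sum(),1))
```

```text
49.45 [-0.53813327 -0.84652693 -0.46841917]
diff px in guard/pin/knob area 0
11 bar col row140 328.5168539325843
12 bar col row140 320.6825396825397
13 bar col row140 308.37830687830694
15 bar col row140 304.6554054054054
17 bar col row140 301.62179487179486
22 bar col row140 300.5125523012552
23 bar col row140 300.48979591836735
```

View pics/cmp4.png

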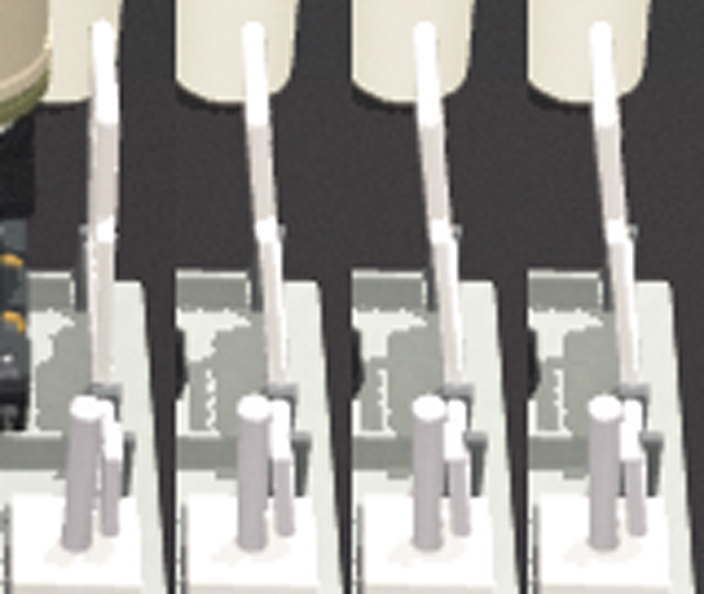

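Run:
```python
from h import *
t=np.load('t_23.npy',allow_pickle=True).item()
cv2.imwrite('pics/tfin.png',t['color'][:,:,::-1])
workorder.close_job(); print(monitor.read_state()['time'])
```

```text
the job is handed in; nothing more can be done
the job is handed in; nothing more can be done
```

View pics/tfin.png

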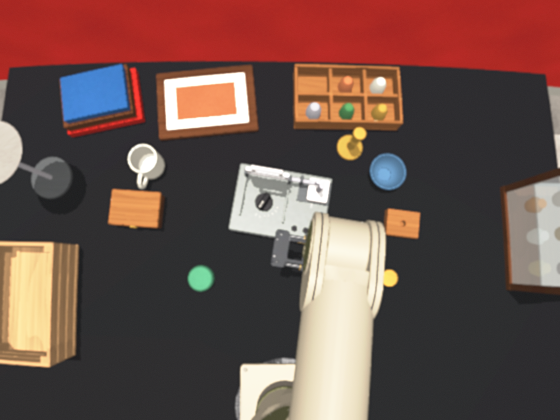

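The guard is propped open on the pin, and I believe the knob is at its clockwise stop. I handed the job in at about 49.5 s, with the arm clear of everything.

- **Guard:** I lifted it by the handle at about 50 mm/s to roughly 1.95–2.0 rad. The radial force on the tool peaked at about 28 N, and I corrected the path.
- **Pin:** I carried it to the socket and found the hole by side camera and light presses (up to 12 N). It went in without jamming and bottomed with the foot at the 50 mm home height.
- **Order:** I waited until the guard had come down to the pin (about 39.6 s) before touching the knob. It settled a little further, about 0.1 rad, while I turned, as the pin took up its play in the hole.
- **Knob:** I turned it clockwise by pushing its bar with the closed fingers.

**Last checks:**
- **Guard and pin:** Side pictures 3 s apart were identical, so the guard rests still on the pin. I read its angle as about 1.45 rad rather than the stated 1.55, which may be error in my hinge estimate plus a slight lean of the pin.
- **Knob:** Its angle could only be seen, not read. It turned about 50°, not the full 1.8 rad. It then resisted pushes of about 27 N and 20 N without moving, with its pointer within a few degrees of the last dial mark. So I take it that the knob started mid-scale and is now at the stop.
- **Other wares:** All those visible in the last top picture stand where they were. The arm hides the amber jar there, but I did not touch it.

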